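Put the spectrometer optics back in their fitted cases

ROBOT

A 7-joint arm with a two-finger parallel gripper is mounted at the origin on the work surface. World frame = base frame: x ahead of the robot, y to its left, z up, the work surface at z = 0. Lengths are in mm, angles in rad, forces in N, time in s.
With the tool pointing down it reaches from about 350 to 900 mm from the base axis. Payload 7.2 kg.
Tool frame: the origin (TCP) lies between the finger pads; the fingertips stand 22 mm ahead of it and the grasp point (between the pads) lies 3 mm ahead of it (tip_reach is the distance from the TCP to the fingertips, in mm); z points along the fingers, y is the line along which they close (so a half turn about z gives the same grasp; the last joint's range is limited). The gripper opens to 85 mm and grips with 20 to 120 N. Pads are 22 mm wide; open, the fingers measure 114 mm over their backs; the gripper's body (76 mm by 85 mm) begins 54 mm behind the grasp point. The pads swing forward as they close: fully open they stand 13 mm farther back than shut.
Start: joints at [-0.068, 0.411, -0.013, 1.596, 0.006, 1.134, -0.082], TCP at [625.003, -0.011, 214.697] pointing down, gripper open.
Joint ranges: [-2.95, 2.95], [-0.29, 1.99], [-1.47, 1.44], [0.14, 2.54], [-1.03, 4.17], [0.13, 1.85], [-2.86, 2.86]. Speed limits (rad/s): [2.39, 2.39, 3.01, 3.01, 3.14, 3.14, 3.14].

INTERFACE

Orientations are given as a unit quaternion [w, x, y, z].
In Python, from bench import * gives the robot as it stands.
- The arm moves only by the tool drive_tool, never from a script. Its argument "steps" is a list that holds one entry, the list of rows, each a list of 7 numbers: the shift along the tool's x, y, z in m, then the turn, a rotation vector about the tool's x, y, z in degrees, then the opening, from 0 (shut) to 1 (fully open). A call has 1 to 12 rows; each row is the pose to reach, as a shift and turn from the pose commanded when the call began, along the tool's axes at that moment; what a row does not reach only later rows make up. A row lasts 1/8 s, in which the tool goes at most 62.5 mm and 10.7 degrees, less where a joint would pass 70% of its speed; a pose out of reach is approached as far as the arm can. A call with a gripper value outside its range is refused whole. The fingers move at their own pace and stop on an object; "force" is the grip in N (left out, the last holds). Time passes only in rows, so rows that repeat a pose let the fingers close. It gives the time, the measured TCP pose, the force, the opening and the grip force at its end, in the units of the state.
- get_obs(): the state, without advancing time (a new reading comes with each control period).
- camera(name): name is "scene" or "side" or "wrist"; returns the picture (420x560x3 uint8, red, green, blue); there is no depth.
- get_calibration(name): a dict with "camera_matrix" (3x3 intrinsics, pixels), "distortion" ([k1, k2, p1, p2, k3] as OpenCV has them; the pictures are not rectified), "eye" and "orientation" of the camera in the world. Camera axes: x right, y down, z forward; pixel columns grow to the right and rows downward; lengths in mm; the calibration is good to about 2 mm. A picture is of the moment at which its call begins: read the wrist's pose just before it. get_calibration takes no time and is no camera call; for the wrist camera it gives the pose at the moment of the call.
- sign_off(): hands the job in; it is judged then, once.
Trained networks look in the newest picture that a camera, given by its name, has taken for a name from the list of things; names that differ only in an ending like _2 or _b are one class to them, and where a whole thing is asked for, a point or a joint stands for the part that bears it (a point fixed in the world has none). Each returns a list of dicts, best first, with "p" (0 to 1); they miss things now and then, are a little off and sometimes report something else, mostly with a low value. They report only what shows in the picture. A call takes as long as a camera call. They do not tell look-alikes from the thing itself.
- recognise(camera, thing): "point" ([x, y, z] in mm, in world coordinates, good to about 4 mm: the middle of the surface that is visible of it).
- tip_of(camera, thing): "point" ([x, y, z] in mm, in world coordinates, good to about 4 mm: a listed point, or the origin of a listed thing).
The state is a dict: "time_s": time; "q": joint angles; "qvel": joint speeds; "effort": joint torques, N m; "tool_pos": TCP position; "ee_rot": TCP orientation; "wrist_force": force on the tool from outside, world axes, zero at the start; "moment": the same for the moment, N m; "opening": finger opening in mm; "finger_force": force on a finger pad.
Only numpy, scipy, OpenCV 4.12 (cv2) and the standard library are available. Lean on these libraries where they do the work, as an engineer would, in place of code of your own. Each camera call takes 0.05 s, during which the arm holds its last target. There are 200 camera calls.

TASK

The practical is over: put the glass prism, the reflection grating, the eyepiece and the mounted lens away, each in the open case whose foam recess is cut to its shape and size. Each must sit upright (the way up it stands now) and fully down on the floor of its own recess; these are precision optics, so set them down and never let one drop. Leave the rubber blower and the closed case where they are.

Things in the scene. Friction and masses are not known exactly. Their poses are not given: they have to be found in the camera images.
- prism: Glass 60-degree prism upright on a triangular end, frosted greenish ends, 40 mm high, 90 g. Triangle of 40 mm sides, upright edges bevelled 3 mm. Origin: triangle centre (11.5 mm to faces, 20.1 mm to edges) at the underside; z up. Edges lie along own +x and at 120, 240 deg, a face across from each. Edge to face 31.6 mm wide; the middle of that grasp is 4.3 mm from the origin towards the edge.
- grating: Reflection grating: a shiny ruled mirror face, looking up, in a black rectangular metal cell 64 mm (its x) by 40 mm (its y) by 26 mm high, lying flat, about 140 g. Origin: centre of the underside; z up. Solid to the touch; grasp it across its 40 mm width.
- eyepiece: Telescope eyepiece standing on its barrel: lower part a bright steel barrel 24 mm in diameter and 17 mm high, above it a black ridged body 34 mm in diameter up to 44 mm height, eye lens on top; about 85 g. Origin: centre of the underside of the barrel; z up. Grasp it by the black body.
- lens: Lens in a black ridged round mount lying flat: a disc 52 mm in diameter and 26 mm high with the glass facing up, about 130 g. Origin: centre of the underside; z up.
- case_prism: Open half of a fitted case, fixed: plywood frame 104 x 104 x 18 mm full of flat grey foam, darker in the recess; brass catch mid -x side. Triangular recess for the prism: corners along own +x and at 120, 240 deg; prism edges go to the corners. Origin: centre of the underside; recess centred on it, floor 8 mm up, mouth 18 mm up, walls sloping (play all round 8 mm at the mouth, 3 mm at the floor).
- case_grating: Open half of a fitted case, fixed: plywood frame 104 x 104 x 18 mm full of flat grey foam, darker in the recess; brass catch mid -x side. Rectangular recess for the grating, long side along own x (mouth 80 x 56, floor 70 x 46 mm). Origin: centre of the underside; recess centred on it, floor 8 mm up, mouth 18 mm up, walls sloping (play all round 8 mm at the mouth, 3 mm at the floor).
- case_eyepiece: Open half of a fitted case, fixed: plywood frame 104 x 104 x 18 mm full of flat grey foam, darker in the recess; brass catch mid -x side. Small round recess for the eyepiece barrel (mouth 40, floor 30 mm wide); its black body stays above. Origin: centre of the underside; recess centred on it, floor 8 mm up, mouth 18 mm up, walls sloping (play all round 8 mm at the mouth, 3 mm at the floor).
- case_lens: Open half of a fitted case, fixed: plywood frame 104 x 104 x 18 mm full of flat grey foam, darker in the recess; brass catch mid -x side. Large round recess for the lens mount (mouth 68, floor 58 mm in diameter). Origin: centre of the underside; recess centred on it, floor 8 mm up, mouth 18 mm up, walls sloping (play all round 8 mm at the mouth, 3 mm at the floor).
- blower: Bystander: black rubber dust blower, a bulb 58 mm in diameter with a thin nozzle, standing upright 100 mm high, loose, 70 g, at the robot's left. Origin: centre of its underside. Leave it.
- shut_case: Bystander: closed plywood case 80 x 80 x 34 mm, loose, 0.2 kg, at the robot's right. Origin: centre of its underside. Leave it.
Mind the look-alikes: they are no part of the job. Leave any orange look-alike of the eyepiece alone. Leave any purple or red look-alike of the case_prism alone.

How it is judged:
By the outcome, as a careful person would: the job done as asked, in the order asked, and still so for the second after the job is handed in, with the robot touching nothing.
It also fails if it takes over 102 s, if anything falls off the work surface, if the arm or the gripper's body presses on something with over 40 N, if the wrist force passes 120 N, or if a joint passes its speed limit or range.

## Working session

There is one attempt and no reset: what is moved stays moved. The work goes in short steps, Python scripts to look and compute and a tool call to move; the robot and the scene stay as the last step left them, time stands still between calls to the robot, and variables do not carry over. Pictures are saved under pics/ and viewed, at most 14 in all, crops included, and the job is handed in when it is done.

Besides the shell and the picture viewer there is one more tool, called by a JSON object that holds its "name" and its "arguments", one argument or row to a line. drive_tool: Moves the arm, as the interface text tells. Its arguments: {"type":"object","properties":{"steps":{"type":"array","items":{"type":"array","items":{"type":"array","items":{"type":"number"}}}},"force":{"type":"number"}},"required":["steps"]}

```bash
mkdir -p pics; cat > h.py <<'E'
from bench import *
import numpy as np, cv2
from scipy.spatial.transform import Rotation as R
def rot(q): return R.from_quat([q[1],q[2],q[3],q[0]])
def snap(cam,name):
    im=camera(cam); cv2.imwrite(f'pics/{name}.png',im[:,:,::-1]); return im
def ray(cal,uv):
    K=np.array(cal['camera_matrix']);D=np.array(cal['distortion'])
    n=cv2.undistortPoints(np.array(uv,float).reshape(-1,1,2),K,D).reshape(-1,2)
    return np.array(cal['eye']),rot(cal['orientation']).apply(np.c_[n,np.ones(len(n))])
def onplane(cal,uv,z):
    e,d=ray(cal,uv); return e+d*((z-e[2])/d[:,2])[:,None]
def proj(cal,P):
    K=np.array(cal['camera_matrix']);D=np.array(cal['distortion'])
    Rm=rot(cal['orientation']).inv(); p=Rm.apply(np.array(P,float).reshape(-1,3)-np.array(cal['eye']))
    return cv2.projectPoints(p,np.zeros(3),np.zeros(3),K,D)[0].reshape(-1,2)
E
python3 - <<'E'
from h import *
np.set_printoptions(precision=1,suppress=True)
for c in ['scene','wrist']:
    snap(c,c+'0'); cal=get_calibration(c); print(c,np.array(cal['eye']),cal['orientation'])
    for t in ['prism','grating','eyepiece','lens','case_prism','case_grating','case_eyepiece','case_lens','blower','shut_case']:
        print(t,[(np.round(r['point']).tolist(),round(r['p'],2),np.round(proj(cal,r['point'])[0]).tolist()) for r in tip_of(c,t)])
print(get_obs())
E
```

```text
scene [1019.5  554.3 1193.9] [-0.1  0.3  0.9 -0.3]
prism [([525.0, 426.0, 3.0], 0.45, [405.0, 328.0])]
grating [([680.0, -17.0, -4.0], 0.75, [258.0, 243.0]), ([523.0, 426.0, -0.0], 0.5, [405.0, 328.0])]
eyepiece [([455.0, -0.0, -0.0], 0.66, [322.0, 207.0]), ([384.0, -56.0, -3.0], 0.43, [327.0, 184.0])]
lens [([405.0, 234.0, -2.0], 0.6, [387.0, 252.0])]
case_prism [([638.0, -200.0, 0.0], 0.95, [234.0, 194.0]), ([822.0, -39.0, 2.0], 0.95, [212.0, 264.0]), ([734.0, -398.0, -3.0], 0.8, [175.0, 169.0])]
case_grating [([373.0, -251.0, 3.0], 0.64, [292.0, 143.0])]
case_eyepiece [([520.0, -428.0, 0.0], 0.86, [225.0, 133.0]), ([525.0, 427.0, 1.0], 0.55, [405.0, 328.0])]
case_lens [([633.0, 218.0, -0.0], 0.91, [323.0, 294.0]), ([323.0, 468.0, 2.0], 0.45, [467.0, 295.0]), ([682.0, -20.0, -2.0], 0.38, [257.0, 243.0])]
blower [([318.0, 468.0, 1.0], 0.92, [468.0, 294.0])]
shut_case [([366.0, -477.0, 3.0], 0.56, [254.0, 104.0])]
wrist [627.3  80.6 373.7] [ 0.2  1.  -0.  -0. ]
prism []
grating [([680.0, -19.0, 1.0], 0.66, [322.0, 188.0])]
eyepiece [([387.0, -50.0, 2.0], 0.77, [86.0, 213.0]), ([454.0, -3.0, -3.0], 0.64, [136.0, 174.0])]
lens []
case_prism [([641.0, -195.0, 2.0], 0.86, [289.0, 310.0]), ([819.0, -38.0, 1.0], 0.72, [434.0, 203.0])]
case_grating [([372.0, -254.0, -2.0], 0.8, [105.0, 343.0])]
case_eyepiece []
case_lens []
blower [([641.0, -194.0, 1.0], 0.62, [289.0, 309.0])]
shut_case []
{'time_s': 1.1, 'q': array([-0.1,  0.4, -0. ,  1.6,  0. ,  1.1, -0.1]), 'qvel': array([ 0., -0.,  0., -0.,  0., -0.,  0.]), 'effort': array([ -0. , -60. ,   0.7, -30. ,   0. ,   0. ,   0. ]), 'tool_pos': array([625. ,   0. , 214.7]), 'ee_rot': array([0. , 0.7, 0.7, 0. ]), 'wrist_force': array([ 0.3,  0.2, -0.4]), 'moment': array([-0.,  0., -0.]), 'finger_force': 0.0, 'opening': 85.04735819650502}
```

View pics/scene0.png

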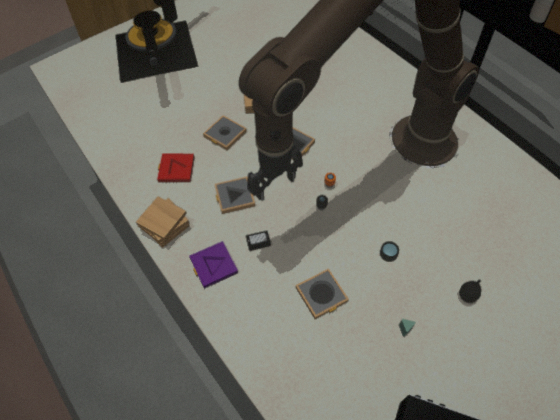

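View pics/wrist0.png

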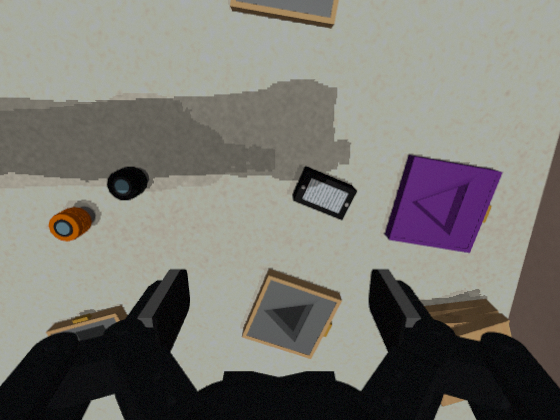

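```bash
python3 - <<'E'
import cv2
im=cv2.imread('pics/wrist0.png')[155:365,225:365]
cv2.imwrite('pics/c1.png',cv2.resize(im,None,fx=2.8,fy=2.8,interpolation=cv2.INTER_CUBIC))
E
```

{"name": "drive_tool", "arguments": {
  "steps": [
    [[0.44,-0.1,0.06,0,0,0,1],[0.44,-0.1,0.06,0,0,0,1],[0.44,-0.1,0.06,0,0,0,1],[0.44,-0.1,0.06,0,0,0,1],[0.44,-0.1,0.06,0,0,0,1],[0.44,-0.1,0.06,0,0,0,1],[0.44,-0.1,0.06,0,0,0,1],[0.44,-0.1,0.06,0,0,0,1],[0.44,-0.1,0.06,0,0,0,1],[0.44,-0.1,0.06,0,0,0,1]]
  ]
}}

```text
time_s: 2.35
tool_pos: [526.6, 437.5, 154.9]
ee_rot: [0.001, 0.708, 0.706, -0.0]
wrist_force: [-0.3, -1.1, 0.2]
opening: 85.5
finger_force: 0.0
```

View pics/c1.png

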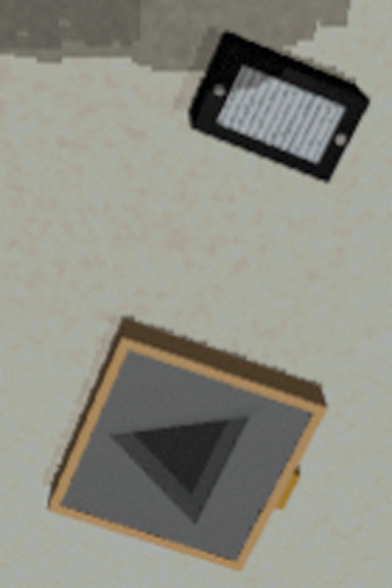

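```bash
python3 - <<'E'
from h import *
np.set_printoptions(precision=1,suppress=True)
im=snap('wrist','prism1'); cal=get_calibration('wrist'); o=get_obs()
print(o['tool_pos'],o['ee_rot'],cal['eye'],cal['orientation'])
print([(r['point'],r['p'],proj(cal,r['point'])) for r in tip_of('wrist','prism')])
import json; json.dump({k:np.array(v).tolist() for k,v in cal.items()},open('prism1.json','w'))
E
```

```text
[526.8 437.4 155.1] [0.  0.7 0.7 0. ] [529.2 518.2 314. ] [ 0.2  1.  -0.  -0. ]
[([531.1, 425.0, -0.2], 0.72, array([[281. , 196.5]]))]
```

View pics/prism1.png

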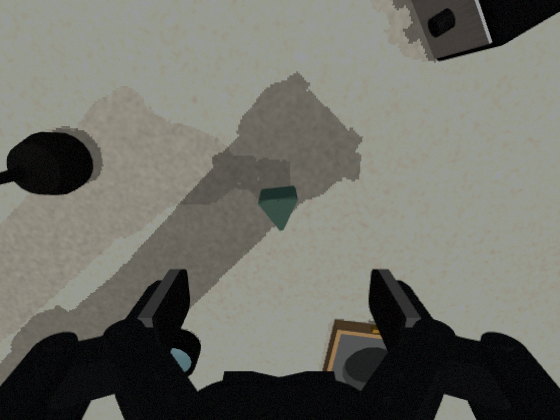

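```bash
cat >> h.py <<'E'
def yaw(v): return np.degrees(np.arctan2(v[1],v[0]))
E
python3 - <<'E'
from h import *
np.set_printoptions(precision=1,suppress=True)
import json
cal=json.load(open('prism1.json'))
im=cv2.imread('pics/prism1.png'); hsv=cv2.cvtColor(im,cv2.COLOR_BGR2HSV)
m=((hsv[...,1]>70)&(abs(hsv[...,0].astype(int)-80)<25)); m[:170]=0;m[240:]=0;m[:,:240]=0;m[:,320:]=0
ys,xs=np.nonzero(m); print(len(xs),xs.min(),xs.max(),ys.min(),ys.max())
V=hsv[...,2]
for y in range(ys.min(),ys.max()+1,3): print(y,xs[ys==y].min(),xs[ys==y].max(),V[y,262:298:4])
t=(m&(V>70)).astype(np.uint8)
# wrist0 cal: same mount, pose shift
c0=dict(cal); c0['eye']=[627.3,80.6,373.7]
c=lambda L:[(x/2.8+225,y/2.8+155) for x,y in L]
P=onplane(c0,c([(125,338),(326,405),(240,568),(50,505)]),18);print('case',P,P.mean(0),'yaws',yaw(P[0]-P[1]),yaw(P[3]-P[2]),yaw(P[3]-P[0]),yaw(P[2]-P[1]))
P=onplane(c0,c([(110,435),(248,415),(196,522)]),18);cc=P.mean(0);print('tri',cc,[yaw(p-cc) for p in P])
P=onplane(c0,c([(240,65),(345,107),(318,165),(217,122)]),26);print('gr',P.mean(0),[yaw(P[1]-P[0]),yaw(P[2]-P[3]),yaw(P[2]-P[1]),yaw(P[3]-P[0])],np.linalg.norm(P[1]-P[0]))
E
```

```text
712 259 296 186 229
186 291 291 [91 88 92 90 84 75 70 57 82]
189 266 294 [60 45 49 45 47 46 47 43 46]
192 261 295 [45 49 41 48 46 46 48 48 50]
195 261 296 [46 49 47 49 47 48 44 49 48]
198 260 296 [44 47 47 48 53 57 63 65 64]
201 260 295 [67 77 79 77 72 79 78 78 78]
204 262 290 [79 78 77 78 78 76 78 77 78]
207 265 283 [78 79 78 79 78 79 78 78 95]
210 264 289 [ 97  78  78  77  75  76  77  78 129]
213 267 287 [106  82  77  78  78  78  76  86 154]
216 270 288 [105 106  78  76  75  77  78 142 153]
219 272 287 [108 105  89  77  78  78  77 153 151]
222 274 285 [107 101 105  79  77  78  84 153 150]Traceback (most recent call last):
  File "<stdin>", line 9, in <module>
    return umr_minimum(a, axis, None, out, keepdims, initial, where)
ValueError: zero-size array to reduction operation minimum which has no identity
```

```bash
cat >> h.py <<'E'
from scipy.optimize import minimize
def fit(cal,mask,model,x0,z,sc=(6,6,.2)):
    """maximise IoU of projected top outline (model: Nx2 local pts) with mask"""
    S=4; big=cv2.resize(mask.astype(np.uint8),None,fx=1,fy=1)
    yy,xx=np.nonzero(mask)
    x1,x2,y1,y2=max(xx.min()-30,0),xx.max()+30,max(yy.min()-30,0),yy.max()+30
    ref=cv2.resize(mask[y1:y2,x1:x2].astype(np.float32),None,fx=S,fy=S,interpolation=cv2.INTER_LINEAR)>.5
    def cost(p):
        c,s=np.cos(p[2]),np.sin(p[2]); q=model@np.array([[c,s],[-s,c]])+p[:2]
        uv=proj(cal,np.c_[q,np.full(len(q),z)])
        a=np.zeros(ref.shape,np.uint8); cv2.fillPoly(a,[np.round((uv-[x1,y1]+.5)*S*16).astype(np.int32)],1,shift=4)
        a=a>0; return -(a&ref).sum()/max((a|ref).sum(),1)
    best=None
    for k in range(3):
        x0=np.array(x0,float)
        r=minimize(cost,x0,method='Nelder-Mead',options=dict(initial_simplex=np.r_[[x0],x0+np.diag(sc)]))
        x0=r.x
    return r.x,r.fun
def trimodel():
    pts=[]
    for a in np.radians([0,120,240]):
        u=np.array([np.cos(a),np.sin(a)]);v=np.array([-u[1],u[0]])
        pts+=[20.1*u-1.73*v,20.1*u+1.73*v]
    return np.array(pts)
E
python3 - <<'E'
from h import *
np.set_printoptions(precision=1,suppress=True)
import json
cal=json.load(open('prism1.json'))
im=cv2.imread('pics/prism1.png'); hsv=cv2.cvtColor(im,cv2.COLOR_BGR2HSV)
V=hsv[...,2]
m=((hsv[...,1]>60)&(abs(hsv[...,0].astype(int)-80)<25)&(V>58)&(V<92)); m[:195]=0;m[240:]=0;m[:,:250]=0;m[:,310:]=0
m=cv2.morphologyEx(m.astype(np.uint8),cv2.MORPH_OPEN,np.ones((3,3)))>0
print(m.sum())
for a in [10,30,50,70,90,110]:
    x,f=fit(cal,m,trimodel(),[531,425,np.radians(a)],40); print(x[:2],np.degrees(x[2])%120,f)
c0=dict(cal); c0['eye']=[627.3,80.6,373.7]
c=lambda L:[(x/2.8+225,y/2.8+155) for x,y in L]
P=onplane(c0,c([(125,338),(326,405),(240,568),(50,505)]),18);print('case',P,P.mean(0),'yaws',yaw(P[0]-P[1]),yaw(P[3]-P[2]),yaw(P[3]-P[0]),yaw(P[2]-P[1]))
P=onplane(c0,c([(110,435),(248,415),(196,522)]),18);cc=P.mean(0);print('tri',cc,[yaw(p-cc) for p in P])
P=onplane(c0,c([(240,65),(345,107),(318,165),(217,122)]),26);print('gr',P.mean(0),[yaw(P[1]-P[0]),yaw(P[2]-P[3]),yaw(P[2]-P[1]),yaw(P[3]-P[0])],np.linalg.norm(P[1]-P[0]))
E
```

```text
697
[528.5 424.2] 36.973580228651095 -0.9118441515920439
[528.3 424.1] 36.28914009462758 -0.9133393457407559
[528.3 424.1] 35.30584619325166 -0.9148464444079487
[528.4 424.8] 35.662311966747 -0.9100057269082876
[528.3 424.4] 35.20912670556072 -0.9150106749876827
[528.6 424.4] 36.16685195136944 -0.9120006548788474
case [[ 614.7 -131.    18. ]
 [ 709.  -167.2   18. ]
 [ 671.1 -263.3   18. ]
 [ 576.6 -224.1   18. ]] [ 642.9 -196.4   18. ] yaws 158.98331597762225 157.51024310895176 -112.25558923971728 -111.51655723893617
tri [ 642.6 -197.    18. ] [np.float64(159.46661051444948), np.float64(39.23185253390549), np.float64(-81.0579692475473)]
gr [680.2 -22.3  26. ] [np.float64(-22.23720976997765), np.float64(-23.994022575281605), np.float64(-110.90229457812478), np.float64(-110.13626338165528)] 46.98555658485397
```

{"name": "drive_tool", "arguments": {
  "steps": [
    [[-0.014,0,0.08,0,0,24,1],[-0.014,0,0.08,0,0,24,1],[-0.014,0,0.08,0,0,24,1],[-0.014,0,0.08,0,0,24,1],[-0.014,0,0.08,0,0,24,1],[-0.014,0,0.08,0,0,24,1]]
  ]
}}

```text
time_s: 3.2
tool_pos: [525.4, 425.9, 75.3]
ee_rot: [-0.0, 0.839, 0.545, 0.0]
wrist_force: [1.0, -0.5, 0.4]
opening: 85.5
finger_force: 0.0
```

```bash
cat >> h.py <<'E'
def where():
    o=get_obs(); r=rot(o['ee_rot']); M=r.as_matrix()
    print('t',round(o['time_s'],2),'pos',np.round(o['tool_pos'],1),'ytool yaw',round(yaw(M[:,1]),1),'tilt',np.round(M[:,2],3),'F',np.round(o['wrist_force'],1),'open',round(o['opening'],1),'ff',round(o['finger_force'],1))
    return o,M
def shift(target,tyaw):
    "tool-frame shift (m) and turn to reach world TCP target with tool y at tyaw (deg)"
    o,M=where(); d=M.T@(np.array(target,float)-o['tool_pos'])/1000
    t=-(tyaw-yaw(M[:,1])); t=(t+90)%180-90
    print('shift',np.round(d,4),'turn',round(t,1))
E
python3 - <<'E'
from h import *
shift([524.5,426,35],-24)
snap('wrist','prism2'); cal=get_calibration('wrist')
im=cv2.imread('pics/prism2.png'); c,s=np.cos(np.radians(36)),np.sin(np.radians(36))
q=trimodel()@np.array([[c,s],[-s,c]])+[528.4,424.3]
uv=proj(cal,np.c_[q,np.full(6,40)]); cv2.polylines(im,[np.round(uv).astype(int)],True,(0,0,255))
g=proj(cal,[[524.5,426,40]])[0]; cv2.circle(im,tuple(np.round(g).astype(int)),3,(255,0,255))
cv2.imwrite('pics/prism2o.png',im)
E
```

```text
t 3.2 pos [525.4 425.9  75.3] ytool yaw -24.0 tilt [ 0.001  0.001 -1.   ] F [ 1.  -0.5  0.4] open 85.5 ff 0.0
shift [-0.0003 -0.0009  0.0403] turn 0.0
```

View pics/prism2o.png

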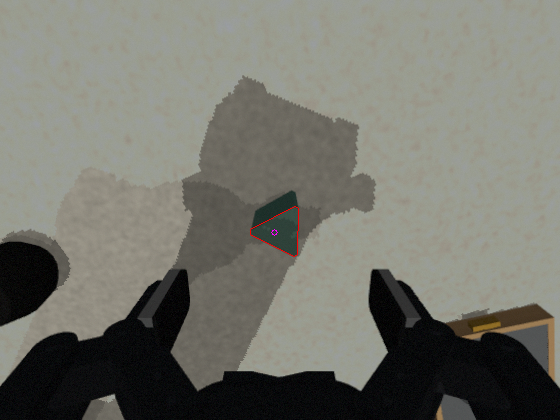

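{"name": "drive_tool", "arguments": {
  "steps": [
    [[0,-0.001,0.0395,0,0,0,1],[0,-0.001,0.0395,0,0,0,1],[0,-0.001,0.0395,0,0,0,1],[0,-0.001,0.0395,0,0,0,0.45],[0,-0.001,0.0395,0,0,0,0.3],[0,-0.001,0.0395,0,0,0,0.2],[0,-0.001,0.0395,0,0,0,0],[0,-0.001,0.0395,0,0,0,0],[0,-0.001,0.0395,0,0,0,0]]
  ],
  "force": 40
}}

```text
time_s: 4.38
tool_pos: [524.1, 426.4, 35.2]
ee_rot: [0.0, 0.839, 0.545, -0.0]
wrist_force: [-0.3, 0.4, 0.7]
opening: -0.2
finger_force: 0.0
```

```bash
python3 - <<'E'
from h import *
where(); snap('wrist','p3')
E
```

```text
t 4.38 pos [524.1 426.4  35.2] ytool yaw -24.0 tilt [-0. -0. -1.] F [-0.3  0.4  0.7] open -0.2 ff 0.0
```

View pics/p3.png

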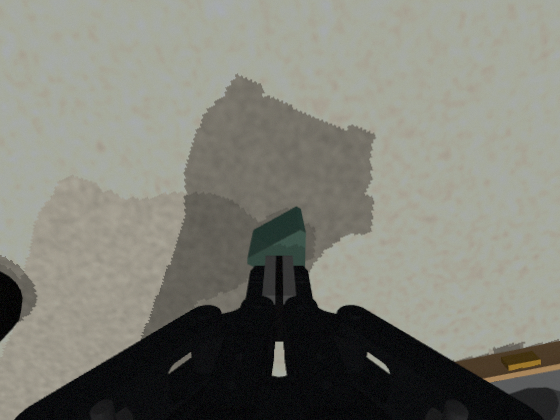

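```bash
python3 - <<'E'
from h import *
np.set_printoptions(precision=1,suppress=True)
import json
cal=get_calibration('wrist'); json.dump({k:np.array(v).tolist() for k,v in cal.items()},open('p3.json','w'))
im=cv2.imread('pics/p3.png'); c,s=np.cos(np.radians(36)),np.sin(np.radians(36))
q=trimodel()@np.array([[c,s],[-s,c]])+[528.4,424.3]
for z,col in((40,(0,0,255)),(0,(255,0,0))):
  uv=proj(cal,np.c_[q,np.full(6,z)]); cv2.polylines(im,[np.round(uv).astype(int)],True,col); print(uv)
print(proj(cal,[[524.1,426.4,35.2],[524.1,426.4,32],[524.1,426.4,13]]))
cv2.imwrite('pics/p3o.png',cv2.resize(im[180:320,190:370],None,fx=4,fy=4,interpolation=cv2.INTER_CUBIC))
E
```

```text
[[305.  232.1]
 [299.4 229. ]
 [246.3 257.2]
 [246.5 262.8]
 [298.1 289. ]
 [303.5 286.3]]
[[300.2 208. ]
 [295.7 205.5]
 [252.2 229.1]
 [252.4 233.9]
 [294.8 256.1]
 [299.2 253.8]]
[[274.5 255.7]
 [274.6 253.1]
 [275.  239.3]]
```

View pics/p3o.png

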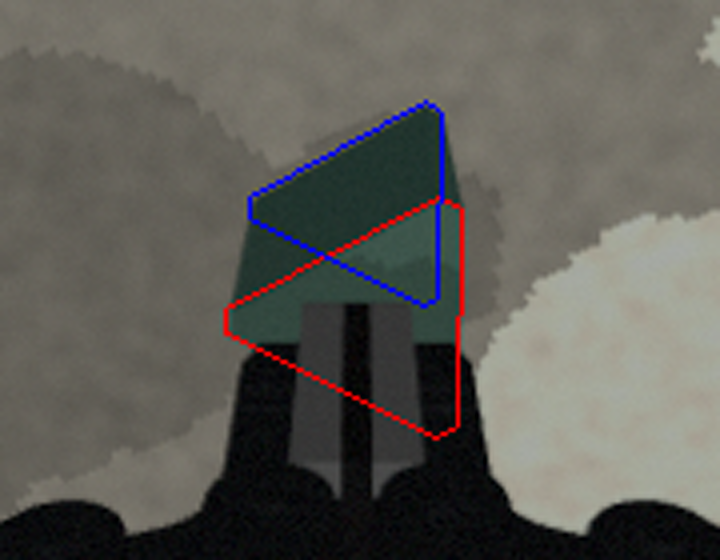

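```bash
python3 - <<'E'
from h import *
np.set_printoptions(precision=2,suppress=True)
cal=get_calibration('wrist'); o=get_obs(); T=rot(o['ee_rot']); print(cal['camera_matrix'],cal['distortion'])
e=T.inv().apply(np.array(cal['eye'])-o['tool_pos']); print('eye in tool',e)
def pt(uv):
    _,d=ray(cal,[uv]); return T.inv().apply(d[0])
# open: tip inner corners separated 85 mm
a,b=pt((188,270)),pt((371,270))
lam=85/(b-a)[1]; print('open tip', e+a*lam, e+b*lam)
for uv in [(188,295),(371,295)]: 
    d=pt(uv);print(e+d*(42.5/abs(d[1])))
c=pt((280,256))
for x in(-11,0,11): print('closed, x=',x,e+c*((x-e[0])/c[0]))
# recheck image change
E
```

```text
[[314.74   0.   278.72]
 [  0.   314.74 208.06]
 [  0.     0.     1.  ]] [0.01 0.   0.   0.   0.  ]
eye in tool [  81.71    2.68 -159.02]
open tip [  7.8  -39.69 -29.49] [  7.73  45.31 -29.38]
[ -3.48 -39.82 -32.76]
[ -3.04  45.18 -33.4 ]
closed, x= -11 [-11.     3.18  20.99]
closed, x= 0 [ 0.    3.12 -0.37]
closed, x= 11 [ 11.     3.06 -21.73]
```

```bash
python3 - <<'E'
from h import *
np.set_printoptions(precision=1,suppress=True)
im=snap('side','s1')[:,:,::-1].copy(); cal=get_calibration('side'); print(cal['eye'])
uv=proj(cal,[[524.1,426.4,35.2],[524.1,426.4,13],[528,424,0],[528,424,40],[524,426.4,85]]); print(uv)
col=[(0,0,255),(0,255,255),(255,0,0),(255,0,0),(0,255,0)]
u=uv[0].astype(int); x0=int(np.clip(u[0]-70,0,420)); y0=int(np.clip(u[1]-60,0,315)); 
S=5; c=cv2.resize(im[y0:y0+105,x0:x0+140],None,fx=S,fy=S,interpolation=cv2.INTER_CUBIC)
for p,k in zip(uv,col): cv2.circle(c,tuple(np.round((p-[x0,y0]+.5)*S).astype(int)),4,k,-1)
cv2.imwrite('pics/s1c.png',c)
E
```

```text
[ -185.1 -1144.2   853.6]
[[217.2 161. ]
 [217.6 165.9]
 [218.9 168.7]
 [218.3 160. ]
 [216.4 150. ]]
```

View pics/s1c.png

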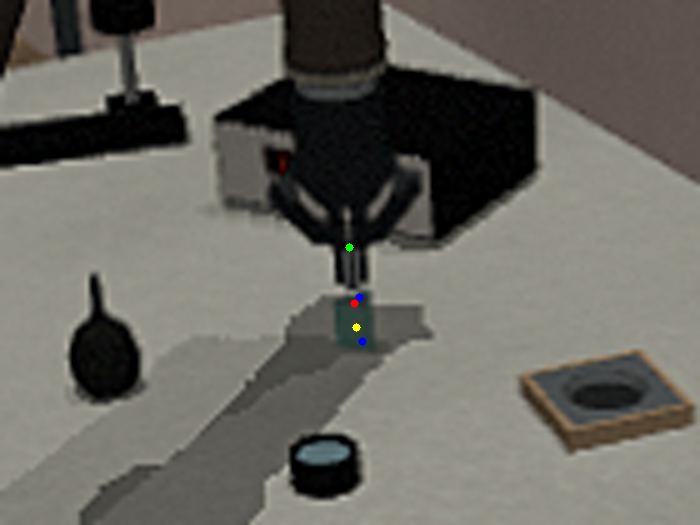

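{"name": "drive_tool", "arguments": {
  "steps": [
    [[0,0,-0.02,0,0,0,0],[0,0.06,-0.02,0,0,0,0],[0,0.06,0.035,0,0,0,0],[0,0.06,0.035,0,0,0,0],[0,0.06,0.035,0,0,0,0]]
  ],
  "force": 40
}}

```text
time_s: 5.1
tool_pos: [578.8, 403.3, 2.0]
ee_rot: [-0.0, 0.838, 0.545, 0.001]
wrist_force: [0.4, 0.5, 0.4]
opening: -0.4
finger_force: 0.0
```

{"name": "drive_tool", "arguments": {
  "steps": [
    [[0,0,0.004,0,0,0,0],[0,0,0.004,0,0,0,0]]
  ]
}}

```text
time_s: 5.35
tool_pos: [579.0, 402.8, -2.5]
ee_rot: [-0.0, 0.838, 0.545, 0.001]
wrist_force: [0.7, -0.7, -0.5]
opening: 0.0
finger_force: 0.0
```

{"name": "drive_tool", "arguments": {
  "steps": [
    [[0,0,0.003,0,0,0,0],[0,0,0.003,0,0,0,0]]
  ]
}}

```text
time_s: 5.6
tool_pos: [578.7, 401.9, -6.9]
ee_rot: [0.0, 0.839, 0.545, -0.0]
wrist_force: [-0.4, 0.0, -0.2]
opening: -0.2
finger_force: 0.0
```

{"name": "drive_tool", "arguments": {
  "steps": [
    [[0,0,0.004,0,0,0,0],[0,0,0.004,0,0,0,0]]
  ]
}}

```text
time_s: 5.85
tool_pos: [578.6, 401.7, -11.4]
ee_rot: [0.0, 0.839, 0.545, -0.0]
wrist_force: [0.4, -0.7, -0.5]
opening: 0.1
finger_force: 0.0
```

{"name": "drive_tool", "arguments": {
  "steps": [
    [[0,0,0.003,0,0,0,0],[0,0,0.003,0,0,0,0]]
  ]
}}

```text
time_s: 6.1
tool_pos: [578.7, 401.8, -14.2]
ee_rot: [0.0, 0.839, 0.545, -0.0]
wrist_force: [0.2, -0.1, 1.0]
opening: -0.1
finger_force: 0.0
```

```bash
python3 - <<'E'
from h import *
np.set_printoptions(precision=1,suppress=True)
o,_=where(); p=o['tool_pos']
im=snap('side','s2')[:,:,::-1].copy(); cal=get_calibration('side')
uv=proj(cal,[[p[0],p[1],z] for z in (0,20,40)]); print(uv)
u=uv[0].astype(int); x0,y0=u[0]-70,u[1]-60
S=5; c=cv2.resize(im[y0:y0+105,x0:x0+140],None,fx=S,fy=S,interpolation=cv2.INTER_CUBIC)
for q in uv: cv2.circle(c,tuple(np.round((q-[x0,y0]+.5)*S).astype(int)),3,(0,0,255),-1)
cv2.imwrite('pics/s2c.png',c)
E
```

```text
t 6.1 pos [578.7 401.8 -14.2] ytool yaw -24.0 tilt [-0. -0. -1.] F [ 0.2 -0.1  1. ] open -0.1 ff 0.0
[[232.3 167.7]
 [232.  163.3]
 [231.8 158.9]]
```

View pics/s2c.png

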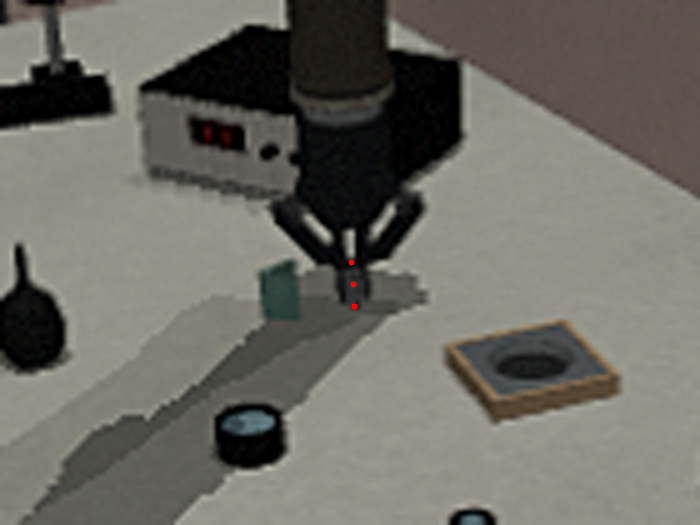

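{"name": "drive_tool", "arguments": {
  "steps": [
    [[0,0,0.0025,0,0,0,0],[0,0,0.0025,0,0,0,0]]
  ]
}}

```text
time_s: 6.4
tool_pos: [579.0, 402.0, -16.3]
ee_rot: [-0.0, 0.839, 0.545, 0.0]
wrist_force: [-0.3, -0.3, -1.0]
opening: -0.1
finger_force: 0.0
```

{"name": "drive_tool", "arguments": {
  "steps": [
    [[0,0,0.002,0,0,0,0],[0,0,0.002,0,0,0,0]]
  ]
}}

```text
time_s: 6.65
tool_pos: [579.0, 402.0, -16.4]
ee_rot: [-0.0, 0.839, 0.545, 0.0]
wrist_force: [-4.8, -4.0, 13.2]
opening: -0.2
finger_force: 6.8
```

{"name": "drive_tool", "arguments": {
  "steps": [
    [[0,0,-0.0585,0,0,0,0.5],[0.001,-0.0635,-0.0585,0,0,0,1],[0.001,-0.0635,-0.0585,0,0,0,1],[0.001,-0.0635,-0.0585,0,0,0,1],[0.001,-0.0635,-0.0585,0,0,0,1]]
  ]
}}

```text
time_s: 7.28
tool_pos: [522.4, 427.6, 39.8]
ee_rot: [0.0, 0.839, 0.544, -0.0]
wrist_force: [0.8, -0.3, -0.2]
opening: 85.3
finger_force: 0.0
```

```bash
cat >> h.py <<'E'
ERR=np.array([-2.7,3.1,0])   # apparent finger position in tool frame by the wrist camera
def wcal():
    cal=dict(get_calibration('wrist')); o=get_obs()
    cal['eye']=np.array(cal['eye'])-rot(o['ee_rot']).apply(ERR); return cal
E
python3 - <<'E'
from h import *
np.set_printoptions(precision=1,suppress=True)
snap('wrist','p4'); cal=wcal(); shift([521.4,428.8,-8],-24)
im=cv2.imread('pics/p4.png'); hsv=cv2.cvtColor(im,cv2.COLOR_BGR2HSV);V=hsv[...,2]
m=((hsv[...,1]>60)&(abs(hsv[...,0].astype(int)-80)<25)&(V>58)&(V<92)); m[:170]=0;m[300:]=0;m[:,:220]=0;m[:,340:]=0
m=cv2.morphologyEx(m.astype(np.uint8),cv2.MORPH_OPEN,np.ones((3,3)))>0
x,f=fit(cal,m,trimodel(),[525,427,np.radians(36)],40); print(x[:2],np.degrees(x[2]),f,m.sum())
row=im[285].astype(int).sum(1); d=np.nonzero(row<110)[0]; print(d)  # finger columns
o=get_obs();print(proj(cal,o['tool_pos']+rot(o['ee_rot']).apply([[0,0,-29],[11,42.5,-29],[11,-42.5,-29]])))
E
```

```text
t 7.33 pos [522.4 427.6  39.8] ytool yaw -24.1 tilt [ 0. -0. -1.] F [ 0.2 -0.1  0.1] open 85.5 ff 0.0
shift [ 0. -0.  0.] turn -0.1
[527.1 428. ] 37.30840178424402 -0.9431872893596533 1837
[  0   1   2   3   4   5   6   7   8   9  10  11  12  13  14  15  16  17
  18  19  20  21  22  23  24  25  26 151 152 153 154 155 156 157 158 171
 172 173 174 175 176 177 178 179 180 181 182 183 184 185 186 187 188 370
 371 372 373 374 375 376 377 378 379 380 381 382 383 384 385 386 399 400
 401 402 403 404 405 406 407]
[[280.1 288.9]
 [371.6 268.5]
 [188.8 268.5]]
```

{"name": "drive_tool", "arguments": {
  "steps": [
    [[0.002,0,0.048,0,0,-1.3,1],[0.002,0,0.048,0,0,-1.3,1],[0.002,0,0.048,0,0,-1.3,1],[0.002,0,0.048,0,0,-1.3,0.5],[0.002,0,0.048,0,0,-1.3,0.4],[0.002,0,0.048,0,0,-1.3,0.3],[0.002,0,0.048,0,0,-1.3,0.1],[0.002,0,0.048,0,0,-1.3,0],[0.002,0,0.048,0,0,-1.3,0]]
  ],
  "force": 40
}}

```text
time_s: 8.45
tool_pos: [522.8, 430.9, -6.8]
ee_rot: [-0.0, 0.832, 0.554, 0.001]
wrist_force: [0.2, -1.1, 5.2]
opening: 30.9
finger_force: 40.2
```

{"name": "drive_tool", "arguments": {
  "steps": [
    [[0,0,-0.04,0,0,0,0],[0,0,-0.08,0,0,0,0],[-0.532,0.345,-0.08,0,0,0,0],[-0.532,0.345,-0.08,0,0,0,0],[-0.532,0.345,-0.08,0,0,0,0],[-0.532,0.345,-0.08,0,0,0,0],[-0.532,0.345,-0.08,0,0,0,0],[-0.532,0.345,-0.08,0,0,0,0],[-0.532,0.345,-0.08,0,0,0,0],[-0.532,0.345,-0.08,0,0,0,0],[-0.532,0.345,-0.08,0,0,0,0],[-0.532,0.345,-0.08,0,0,0,0]]
  ]
}}

```text
time_s: 9.95
tool_pos: [633.4, -186.2, 72.0]
ee_rot: [-0.0, 0.832, 0.554, -0.0]
wrist_force: [1.7, 1.8, -1.4]
opening: 30.7
finger_force: 39.9
```

{"name": "drive_tool", "arguments": {
  "steps": [
    [[0,0,0,0,0,0,0],[0,0,0,0,0,0,0]]
  ]
}}

```text
time_s: 10.2
tool_pos: [633.0, -184.1, 71.6]
ee_rot: [-0.001, 0.833, 0.554, -0.0]
wrist_force: [-0.0, 1.2, -1.3]
opening: 30.4
finger_force: 39.9
```

```bash
python3 - <<'E'
from h import *
where(); snap('wrist','p5'); cal=wcal()
im=cv2.imread('pics/p5.png')
def dr(P,z,col): cv2.polylines(im,[np.round(proj(cal,np.c_[P,np.full(len(P),z)])).astype(int)],True,col)
def R2(a): a=np.radians(a); return np.array([[np.cos(a),np.sin(a)],[-np.sin(a),np.cos(a)]])
sq=np.array([[52,52],[-52,52],[-52,-52],[52,-52]])@R2(158.2)+[639.6,-194.3]
dr(sq,18,(0,0,255))
o,M=where(); g=o['tool_pos'][:2]; t=yaw(M[:,1])+180
c=g-4.3*np.array([np.cos(np.radians(t)),np.sin(np.radians(t))]); dr(trimodel()@R2(t)+c,120,(0,255,255)); print(c)
cv2.imwrite('pics/p5o.png',im)
E
```

```text
t 10.2 pos [ 633.  -184.1   71.6] ytool yaw -22.7 tilt [-0.001  0.001 -1.   ] F [-0.   1.2 -1.3] open 30.4 ff 39.9
t 10.25 pos [ 633.2 -182.9   71.8] ytool yaw -22.6 tilt [-0.001  0.001 -1.   ] F [-0.3  0.8 -1.1] open 31.0 ff 39.9
[ 637.20941251 -184.50612015]
```

View pics/p5o.png

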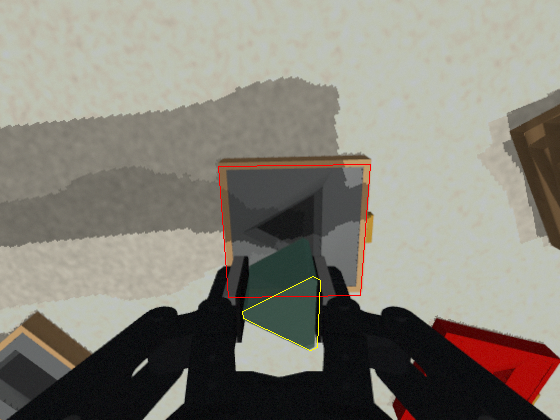

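{"name": "drive_tool", "arguments": {
  "steps": [
    [[-0.008,0.006,0,0,0,-0.9,0],[-0.008,0.006,0.04,0,0,-0.9,0],[-0.008,0.006,0.04,0,0,-0.9,0],[-0.008,0.006,0.04,0,0,-0.9,0]]
  ]
}}

```text
time_s: 10.75
tool_pos: [636.5, -193.7, 33.0]
ee_rot: [0.0, 0.828, 0.561, 0.0]
wrist_force: [0.6, 1.3, -0.8]
opening: 30.8
finger_force: 39.9
```

```bash
python3 - <<'E'
from h import *
snap('wrist','p6'); cal=wcal()
im=cv2.imread('pics/p6.png')
def dr(P,z,col): cv2.polylines(im,[np.round(proj(cal,np.c_[P,np.full(len(P),z)])).astype(int)],True,col)
def R2(a): a=np.radians(a); return np.array([[np.cos(a),np.sin(a)],[-np.sin(a),np.cos(a)]])
sq=np.array([[52,52],[-52,52],[-52,-52],[52,-52]])@R2(158.2)+[639.6,-194.3]
dr(sq,18,(0,0,255))
o,M=where(); g=o['tool_pos'][:2]; t=yaw(M[:,1])+180
c=g-4.3*np.array([np.cos(np.radians(t)),np.sin(np.radians(t))]); z=o['tool_pos'][2]+6.8
dr(trimodel()@R2(t)+c,z+40,(0,255,255)); dr(trimodel()@R2(t)+c,z,(0,255,255)); print(c)
cv2.imwrite('pics/p6o.png',cv2.resize(im[100:350,150:430],None,fx=2.4,fy=2.4))
E
```

```text
t 10.8 pos [ 636.9 -194.    33.6] ytool yaw -21.8 tilt [ 0.002 -0.    -1.   ] F [ 0.5 -0.3 -0.5] open 31.0 ff 39.9
[ 640.88559309 -195.58866517]
```

View pics/p6o.png

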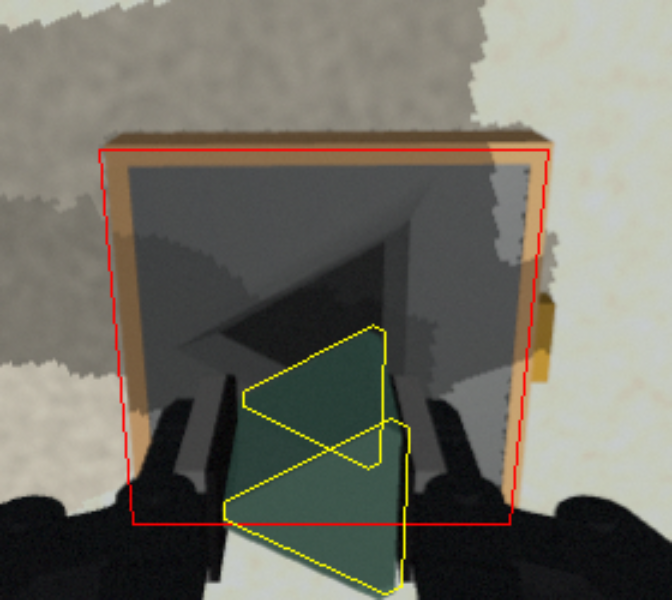

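{"name": "drive_tool", "arguments": {
  "steps": [
    [[0.0005,-0.001,0.012,0,0,0,0],[0.0005,-0.001,0.022,0,0,0,0],[0.0005,-0.001,0.026,0,0,0,0],[0.0005,-0.001,0.029,0,0,0,0],[0.0005,-0.001,0.031,0,0,0,0],[0.0005,-0.001,0.031,0,0,0,0]]
  ]
}}

```text
time_s: 11.55
tool_pos: [635.9, -193.0, 1.5]
ee_rot: [0.0, 0.828, 0.561, 0.001]
wrist_force: [1.5, 1.4, -0.7]
opening: 30.7
finger_force: 40.2
```

{"name": "drive_tool", "arguments": {
  "steps": [
    [[0,0,0.001,0,0,0,0],[0,0,0.001,0,0,0,0]]
  ]
}}

```text
time_s: 11.8
tool_pos: [636.0, -193.0, 1.2]
ee_rot: [0.0, 0.828, 0.561, 0.001]
wrist_force: [0.4, 2.4, 3.8]
opening: 30.9
finger_force: 40.8
```

{"name": "drive_tool", "arguments": {
  "steps": [
    [[0,0,0.001,0,0,0,0],[0,0,0.001,0,0,0,0]]
  ]
}}

```text
time_s: 12.05
tool_pos: [636.1, -193.0, 1.2]
ee_rot: [0.0, 0.828, 0.561, 0.001]
wrist_force: [-2.0, 2.6, 12.2]
opening: 30.5
finger_force: 41.5
```

{"name": "drive_tool", "arguments": {
  "steps": [
    [[0,0,0,0,0,0,0.45],[0,0,0,0,0,0,0.6],[0,0,-0.005,0,0,0,1],[0,0,-0.05,0,0,0,1],[0,0,-0.08,0,0,0,1],[0.177,-0.0265,-0.08,0,0,0,1],[0.177,-0.0265,-0.08,0,0,0,1],[0.177,-0.0265,-0.08,0,0,0,1]]
  ]
}}

```text
time_s: 13.05
tool_pos: [676.5, -16.7, 79.5]
ee_rot: [-0.0, 0.828, 0.561, 0.0]
wrist_force: [0.4, 0.7, -0.6]
opening: 85.5
finger_force: 0.0
```

```bash
python3 - <<'E'
from h import *
np.set_printoptions(precision=1,suppress=True)
o,M=where(); print(np.array(o['q'])); snap('wrist','g1'); cal=wcal()
im=cv2.imread('pics/g1.png'); V=im.max(2)
print([(np.round(r['point']),r['p']) for r in recognise('wrist','grating')])
uv=proj(cal,[[677,-19.6,26]])[0]; print(uv)
# mask: dark cell or mirror -> GrabCut with projected model
mod=np.array([[32,20],[-32,20],[-32,-20],[32,-20]])
for a in(-23,):
    A=np.radians(a); c,s=np.cos(A),np.sin(A); q=mod@np.array([[c,s],[-s,c]])+[677,-19.6]
    p=np.round(proj(cal,np.c_[q,np.full(4,26)])).astype(int); print(p)
g=cv2.cvtColor(im,cv2.COLOR_BGR2GRAY); x0,y0=uv.astype(int); sub=g[max(y0-70,0):y0+71:7,x0-70:x0+71:7]; print(sub)
E
```

```text
t 13.05 pos [676.5 -16.7  79.5] ytool yaw -21.8 tilt [ 0.  0. -1.] F [ 0.4  0.7 -0.6] open 85.5 ff 0.0
[-0.1  0.6  0.   1.6 -0.   0.9 -0.4]
[(array([679., -17.,  24.]), 0.7)]
[285.7 242.1]
[[331 218]
 [242 215]
 [243 265]
 [327 267]]
[[127 119 120 126 124 127 126 125 133 127 128 125 131 124 131 129 127 119
  119 131 164]
 [118 124 123 126 128 126 123 127 123 124 128 127 123 125 123 123 124 125
  127 128 128]
 [108 105 127 131 126 128 126 124 127 123 125 129 123 126 125 128 124 121
  126 127 128]
 [109 104 106  98   9   3   5   3   3   2   0   2   4   0   2   8 122 124
  131 127 130]
 [102 102 105 104   0   8   1   5   5   6   9   8   4   3  11   8  52 126
  129 123 125]
 [107 100 103 105   6  32  39  18  10  14   6   6  10  11   5   6  86 127
  124 128 159]
 [107 112 106 107  10  62  97  75 104 106  71 103 105  75  99   9 113 177
  180 182 181]
 [102 105 106 106   9  47  99  79 106 103  87 103 106  74 101   2 170 180
  179 179 179]
 [107 102 106 100  14  50  99  78 104  97  78 105  98  80  95  61 182 180
  176 182 181]
 [101 103 102 101  11  23 102  76 100  95  84  99  90  90  67  10
[... 303 characters left out ...]
0 177 179 179 177 178 180 178 181 178 179 181 179 180 179 182
  180 173 182]
 [180 176 180 180 180 182 175 180 182 174 175 182 176 179 180 174 176 182
  181 181 181]
 [180 180 180 180 179 176 174 178 181 181 178 181 179 182 179 179 179 181
  181 177 179]
 [178 181 181 181 178 180 181 176 182 179 179 180 181 180 177 181 180 181
  180 181 180]
 [182 180 181 175 176 177 175 177 182 180 175 177 180 179 179 179 181 178
  171 181 179]
 [177 180 178 178 181 175 179 173 170 179 175 181 181 175 181 180 179 181
  177 182 180]
 [181 178 180 176 176 181 180 177 180 173 179 180 181 179 180 181 178 180
  179 179 182]
 [175 176 180 181 180 181 182 181 179 181 181 178 174 179 176 178 181 176
  179 178 181]]
```

```bash
cat >> h.py <<'E'
def fitbox(cal,g,ctr,model,x0,h,th=45,z0=0,half=70,sc=(6,6,.15)):
    "fit prism-shaped silhouette (model outline, heights z0..z0+h) to hull of dark blob near pixel ctr"
    m=np.zeros(g.shape,np.uint8); cx,cy=np.round(ctr).astype(int)
    sl=np.s_[max(cy-half,0):cy+half,max(cx-half,0):cx+half]; m[sl]=g[sl]<th
    n,lab,st,ce=cv2.connectedComponentsWithStats(m)
    k=1+np.argmax(st[1:,4]); ref=np.zeros_like(m)
    pts=np.argwhere(lab==k)[:,::-1].astype(np.int32); cv2.fillConvexPoly(ref,cv2.convexHull(pts),1); ref=ref>0
    def cost(p):
        c,s=np.cos(p[2]),np.sin(p[2]); q=model@np.array([[c,s],[-s,c]])+p[:2]
        uv=proj(cal,np.r_[np.c_[q,np.full(len(q),z0)],np.c_[q,np.full(len(q),z0+h)]])
        a=np.zeros(ref.shape,np.uint8); cv2.fillConvexPoly(a,np.round(cv2.convexHull(uv.astype(np.float32))*16).astype(np.int32),1,shift=4)
        a=a>0; return -(a&ref).sum()/max((a|ref).sum(),1)
    x=np.array(x0,float)
    for _ in range(3):
        r=minimize(cost,x,method='Nelder-Mead',options=dict(initial_simplex=np.r_[[x],x+np.diag(sc)])); x=r.x
    return x[:2],np.degrees(x[2]),r.fun,st[k]
RECT=np.array([[32,20],[-32,20],[-32,-20],[32,-20]])
def circ(r): a=np.linspace(0,2*np.pi,48,endpoint=False); return r*np.c_[np.cos(a),np.sin(a)]
E
python3 - <<'E'
from h import *
np.set_printoptions(precision=1,suppress=True)
cal=wcal(); g=cv2.imread('pics/g1.png',0)
for y in(-22,-10): print(fitbox(cal,g,(285,225),RECT,[677,y,-.4],26))
E
```

```text
(array([678.4,  -9.4]), np.float64(-23.387326010682724), np.float64(-0.9397634212920837), array([ 238,  190,   89,   60, 2788], dtype=int32))
(array([678.2,  -9.2]), np.float64(-22.13838826842558), np.float64(-0.9366950843460911), array([ 238,  190,   89,   60, 2788], dtype=int32))
```

```bash
cat >> h.py <<'E'
def look(name):
    cal=wcal(); im=snap('wrist',name)[:,:,::-1].copy(); return cal,im,cv2.cvtColor(im,cv2.COLOR_BGR2GRAY)
E
python3 - <<'E'
from h import *
np.set_printoptions(precision=1,suppress=True)
where(); cal,im,g=look('g2'); where()
for y in(-22,-10): print(fitbox(cal,g,(285,235),RECT,[677,y,-.4],26))
E
```

```text
t 13.15 pos [677.2  -8.8  79.2] ytool yaw -21.2 tilt [ 0.  0. -1.] F [-0.2  0.5  0.5] open 85.3 ff 0.0
t 13.2 pos [676.6 -13.7  79.1] ytool yaw -21.4 tilt [-0.  0. -1.] F [-0.6 -0.6 -0.6] open 85.4 ff 0.0
(array([677.2, -17.6]), np.float64(-23.29015172550576), np.float64(-0.938365011994833), array([ 242,  199,   88,   60, 2772], dtype=int32))
(array([677.4, -17.9]), np.float64(-21.440123914729188), np.float64(-0.9388847858197932), array([ 242,  199,   88,   60, 2772], dtype=int32))
```

{"name": "drive_tool", "arguments": {
  "steps": [
    [[0,0,0.03,0,0,-89,1],[0,0,0.03,0,0,-89,1],[0,0,0.03,0,0,-89,1],[0,0,0.03,0,0,-89,1],[0,0,0.03,0,0,-89,1],[0,0,0.03,0,0,-89,1],[0,0,0.03,0,0,-89,1],[0,0,0.03,0,0,-89,1],[0,0,0.03,0,0,-89,1],[0,0,0.03,0,0,-89,1],[0,0,0.03,0,0,-89,1],[0,0,0.03,0,0,-89,1]]
  ]
}}

```text
time_s: 14.7
tool_pos: [676.3, -19.4, 49.2]
ee_rot: [0.0, 0.198, 0.98, -0.0]
wrist_force: [-0.7, -0.0, 0.2]
opening: 85.3
finger_force: 0.0
```

```bash
python3 - <<'E'
from h import *
np.set_printoptions(precision=4,suppress=True)
where(); cal,im,g=look('g3'); o,_=where(); print(o['q'])
c=proj(cal,[[677,-18,26]])[0]; print(c)
for y in(-22,-14):
    r=fitbox(cal,g,c,RECT,[677,y,-.4],26); print(r)
shift([*r[0],-10],r[1]+90)
E
```

```text
t 14.7 pos [676.3 -19.4  49.2] ytool yaw 67.1 tilt [-0. -0. -1.] F [-0.7 -0.   0.2] open 85.3 ff 0.0
t 14.75 pos [676.3 -19.3  49.2] ytool yaw 67.2 tilt [ 0. -0. -1.] F [-0.2 -0.2 -0.4] open 85.6 ff 0.0
[ 0.2018  0.6919 -0.3705  1.5856  0.295   0.9197  0.9014]
[286.9434 239.8377]
(array([676.9201, -22.9632]), np.float64(-21.263415267296626), np.float64(-0.9412560096153846), array([ 247,  184,   65,  100, 3254], dtype=int32))
(array([677.1657, -23.4006]), np.float64(-23.211603325895886), np.float64(-0.93928035982009), array([ 247,  184,   65,  100, 3254], dtype=int32))
t 14.75 pos [676.3 -19.3  49.2] ytool yaw 67.2 tilt [ 0. -0. -1.] F [-0.2 -0.2 -0.4] open 85.6 ff 0.0
shift [-0.0024 -0.0035  0.0592] turn 0.4
```

{"name": "drive_tool", "arguments": {
  "steps": [
    [[-0.001,-0.002,0.03,0,0,0,1],[-0.001,-0.002,0.058,0,0,0,1],[-0.001,-0.002,0.058,0,0,0,1],[-0.001,-0.002,0.058,0,0,0,0.6],[-0.001,-0.002,0.058,0,0,0,0.5],[-0.001,-0.002,0.058,0,0,0,0.4],[-0.001,-0.002,0.058,0,0,0,0.2],[-0.001,-0.002,0.058,0,0,0,0],[-0.001,-0.002,0.058,0,0,0,0]]
  ],
  "force": 50
}}

```text
time_s: 15.88
tool_pos: [677.6, -21.1, -7.1]
ee_rot: [0.001, 0.198, 0.98, 0.0]
wrist_force: [0.2, -0.4, 6.9]
opening: 38.8
finger_force: 52.3
```

{"name": "drive_tool", "arguments": {
  "steps": [
    [[0,0,-0.02,0,0,0,0],[0,0,-0.08,0,0,0,0],[0.19,-0.332,-0.1,0,0,0,0],[0.19,-0.332,-0.1,0,0,0,0],[0.19,-0.332,-0.1,0,0,0,0],[0.19,-0.332,-0.1,0,0,0,0],[0.19,-0.332,-0.1,0,0,0,0],[0.19,-0.332,-0.1,0,0,0,0],[0.19,-0.332,-0.1,0,0,0,0],[0.19,-0.332,-0.1,0,0,0,0],[0.19,-0.332,-0.1,0,0,0,0],[0.19,-0.332,-0.1,0,0,0,0]]
  ]
}}

```text
time_s: 17.38
tool_pos: [373.9, -252.7, 91.2]
ee_rot: [0.0, 0.196, 0.981, 0.0]
wrist_force: [0.5, 0.1, -1.8]
opening: 38.5
finger_force: 51.4
```

{"name": "drive_tool", "arguments": {
  "steps": [
    [[0,0,0,0,0,0,0],[0,0,0,0,0,0,0],[0,0,0,0,0,0,0],[0,0,0,0,0,0,0]]
  ]
}}

```text
time_s: 17.88
tool_pos: [372.6, -253.8, 91.2]
ee_rot: [-0.0, 0.198, 0.98, 0.0]
wrist_force: [-0.3, -0.1, -1.9]
opening: 38.9
finger_force: 51.4
```

```bash
python3 - <<'E'
from h import *
np.set_printoptions(precision=2,suppress=True)
o,_=where(); print(o['q']); cal,im,g=look('gc1'); where()
print([(np.round(r['point']),r['p']) for r in tip_of('wrist','case_grating')])
cv2.imwrite('pics/gc1.png',im)
E
```

```text
t 17.88 pos [ 372.6 -253.8   91.2] ytool yaw 67.2 tilt [-0.  0. -1.] F [-0.3 -0.1 -1.9] open 38.9 ff 51.4
[ 0.83  0.31 -0.4   2.11  0.18  0.75  1.49]
t 17.93 pos [ 372.6 -253.8   91.2] ytool yaw 67.2 tilt [-0.  0. -1.] F [ 0.1 -0.2 -1.4] open 38.5 ff 51.4
[(array([ 370., -254.,    1.]), 0.61)]
```

View pics/gc1.png

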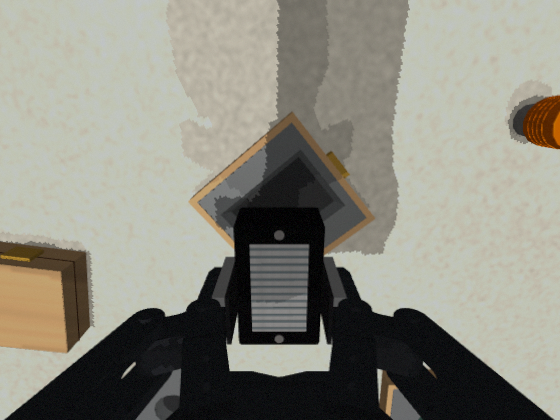

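```bash
python3 - <<'E'
from h import *
np.set_printoptions(precision=4,suppress=True)
cal=wcal()
P=onplane(cal,[(292,114),(374,216),(191,202)],18); t,r,l=P[:,:2]
print(P,np.linalg.norm(r-t),np.linalg.norm(l-t),'ctr',(r+l)/2,'x yaw:',yaw(l-t),'catch edge',yaw(t-r)-90, 'alt ctr',t+(r-t+l-t)/2)
c=onplane(cal,[(338,165)],15);print(c)
o,M=where()
# grating in hand: corner pixels of top at z = 91.2+7.1+26
z=91.2+7.1+26
G=onplane(cal,[(240,208),(320,208),(327,344),(239,343)],z)[:,:2]; print('grating ctr',G.mean(0),[np.linalg.norm(G[i]-G[(i+1)%4]) for i in range(4)],'yaw long',yaw(G[0]-G[3]),yaw(G[1]-G[2]),'in tool',(M.T@(np.r_[G.mean(0),z]-o['tool_pos'])))
E
```

```text
[[ 306.3177 -219.5679   18.    ]
 [ 402.2942 -189.1661   18.    ]
 [ 336.4003 -315.9429   18.    ]] 100.6765330515784 100.96088357071761 ctr [ 369.3472 -252.5545] x yaw: -72.66471803375302 catch edge -252.42369709637074 alt ctr [ 369.3472 -252.5545]
[[ 354.0023 -201.4052   15.    ]]
t 17.98 pos [ 372.6 -253.8   91.2] ytool yaw 67.2 tilt [ 0.  0. -1.] F [ 0.5  0.4 -2.2] open 38.8 ff 51.4
grating ctr [ 367.3127 -253.9958] [np.float64(33.732407689389944), np.float64(70.79546518197616), np.float64(43.251895498119154), np.float64(69.99244654857652)] yaw long 154.54290627702332 162.28121603765015 in tool [  4.8172  -2.23   -33.1198]
```

```bash
python3 - <<'E'
from h import *
np.set_printoptions(precision=4,suppress=True)
cal=wcal(); o,M=where(); z=o['tool_pos'][2]+7.1+26
G=onplane(cal,[(279,235.5),(279,339.5)],z); c=G.mean(0); print(np.linalg.norm(G[0]-G[1]),c,'yaw',yaw(G[0]-G[1]),'in tool',M.T@(c-o['tool_pos']))
m=onplane(cal,[(250,244),(310,244),(308,331),(252,331)],z); print('mirror',m.mean(0))
# 64x40 outline from this centre
uv=proj(cal,np.c_[(RECT@np.array([[np.cos(a:=np.radians(157.2)),np.sin(a)],[-np.sin(a),np.cos(a)]])+c[:2]),np.full(4,z)]); print(uv)
E
```

```text
t 17.98 pos [ 372.6 -253.8   91.2] ytool yaw 67.2 tilt [ 0.  0. -1.] F [ 0.5  0.4 -2.2] open 38.8 ff 51.4
55.24554124021728 [ 371.5659 -257.0877  124.2803] yaw 157.16468249562092 in tool [ -0.302   -3.4316 -33.1002]
mirror [ 371.2903 -256.4715  124.2803]
[[232.4424 226.1692]
 [238.514  346.8151]
 [319.5708 346.7664]
 [325.4723 226.0973]]
```

```bash
python3 - <<'E'
from h import *
np.set_printoptions(precision=2,suppress=True)
o=get_obs(); T=rot(o['ee_rot']); cal=get_calibration('wrist')
print(T.inv().apply(np.array(cal['eye'])-o['tool_pos']), (T.inv()*rot(cal['orientation'])).as_rotvec(degrees=True), np.array(cal['eye'])-o['tool_pos'])
_,d=ray(cal,[(279,235),(279,339),(279,287)]); print(T.inv().apply(d))
E
python3 -c "
import json,numpy as np
from scipy.spatial.transform import Rotation as R
c=json.load(open('p3.json'));print(c['eye'],c['orientation'])"
```

```text
[  79.34   -0.37 -159.  ] [-14.51 -14.54  89.19] [-73.28  30.4  159.  ]
[[-0.4   0.    0.92]
 [-0.71  0.    0.82]
 [-0.56  0.    0.87]]
[559.7461506195593, 499.92972019112176, 194.13408006506756] [0.15792051241433405, 0.9652317147663523, -0.20545337879771725, -0.034318474741792525]
```

{"name": "drive_tool", "arguments": {
  "steps": [
    [[0.0035,0.003,0.03,0,0,49.8,0],[0.0035,0.003,0.03,0,0,49.8,0],[0.0035,0.003,0.03,0,0,49.8,0],[0.0035,0.003,0.03,0,0,49.8,0],[0.0035,0.003,0.03,0,0,49.8,0],[0.0035,0.003,0.03,0,0,49.8,0],[0.0035,0.003,0.03,0,0,49.8,0],[0.0035,0.003,0.03,0,0,49.8,0],[0.0035,0.003,0.03,0,0,49.8,0]]
  ]
}}

```text
time_s: 19.1
tool_pos: [370.6, -249.7, 61.2]
ee_rot: [0.0, 0.592, 0.806, 0.0]
wrist_force: [-0.6, -0.2, -1.3]
opening: 38.7
finger_force: 51.3
```

```bash
cat >> h.py <<'E'
BIAS=np.array([2.4,-1.3,0])   # world-fixed error of the wrist camera's stated position
def wcal():
    cal=dict(get_calibration('wrist')); cal['eye']=np.array(cal['eye'])-BIAS; return cal
def R2(a): a=np.radians(a); return np.array([[np.cos(a),np.sin(a)],[-np.sin(a),np.cos(a)]])
def dr(im,cal,P,z,col): cv2.polylines(im,[np.round(proj(cal,np.c_[P,np.full(len(P),z)])).astype(int)],True,col)
SQ=np.array([[52,52],[-52,52],[-52,-52],[52,-52]])
E
python3 - <<'E'
from h import *
o,M=where(); cal,im,g=look('gc2'); where()
dr(im,cal,SQ@R2(107.4)+[370.7,-249.5],18,(0,0,255))
z=o['tool_pos'][2]+7.1; c=o['tool_pos'][:2]; a=yaw(M[:,0])
dr(im,cal,RECT@R2(a)+c,z+26,(0,255,255))
dr(im,cal,RECT/[32,20]*[40,28]@R2(107.4)+[370.7,-249.5],18,(0,255,0))
cv2.imwrite('pics/gc2o.png',cv2.resize(im[90:360,140:430],None,fx=2.2,fy=2.2)); print(a,M[:,1])
E
```

```text
t 19.1 pos [ 370.6 -249.7   61.2] ytool yaw 17.4 tilt [ 0.  0. -1.] F [-0.6 -0.2 -1.3] open 38.7 ff 51.3
t 19.15 pos [ 370.5 -249.8   61.2] ytool yaw 17.4 tilt [ 0.  0. -1.] F [ 1.6 -0.1 -1.1] open 38.6 ff 51.3
107.43144035952655 [9.54076087e-01 2.99564370e-01 8.96857190e-05]
```

View pics/gc2o.png

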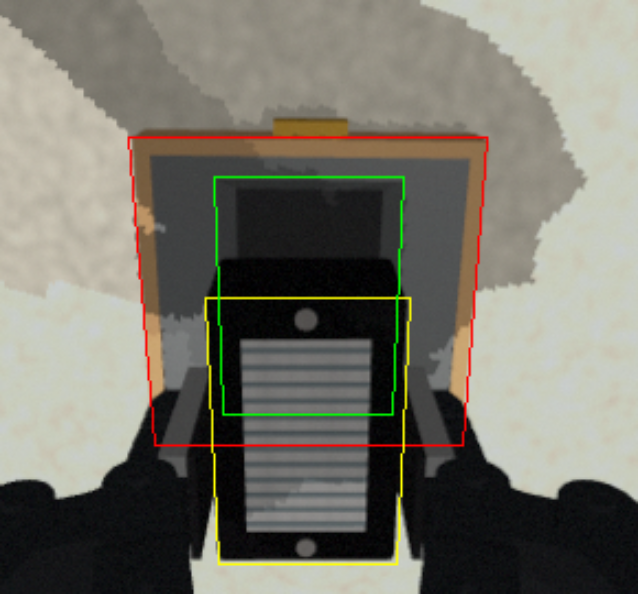

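{"name": "drive_tool", "arguments": {
  "steps": [
    [[-0.002,0.0005,0.025,0,0,0,0],[-0.002,0.0005,0.042,0,0,0,0],[-0.002,0.0005,0.05,0,0,0,0],[-0.002,0.0005,0.055,0,0,0,0],[-0.002,0.0005,0.058,0,0,0,0],[-0.002,0.0005,0.059,0,0,0,0],[-0.002,0.0005,0.059,0,0,0,0]]
  ]
}}

```text
time_s: 20.02
tool_pos: [371.8, -251.5, 2.4]
ee_rot: [0.0, 0.592, 0.806, 0.0]
wrist_force: [-0.4, 0.4, -1.2]
opening: 38.7
finger_force: 51.4
```

{"name": "drive_tool", "arguments": {
  "steps": [
    [[0,0,0.001,0,0,0,0],[0,0,0.001,0,0,0,0]]
  ]
}}

```text
time_s: 20.27
tool_pos: [371.7, -251.4, 1.3]
ee_rot: [0.0, 0.592, 0.806, 0.0]
wrist_force: [0.8, 0.6, -1.0]
opening: 39.0
finger_force: 51.4
```

{"name": "drive_tool", "arguments": {
  "steps": [
    [[0,0,0.001,0,0,0,0],[0,0,0.001,0,0,0,0]]
  ]
}}

```text
time_s: 20.52
tool_pos: [371.7, -251.5, 0.7]
ee_rot: [0.0, 0.592, 0.806, -0.0]
wrist_force: [-1.4, 2.3, 8.3]
opening: 38.9
finger_force: 52.5
```

{"name": "drive_tool", "arguments": {
  "steps": [
    [[0,0,0,0,0,0,0.52],[0,0,0,0,0,0,0.65],[0,0,-0.005,0,0,0,0.8],[0,0,-0.05,0,0,0,0.8],[0,0,-0.08,0,0,0,0.65],[0.213,0.154,-0.08,0,0,0,0.65],[0.213,0.154,-0.08,0,0,0,0.65],[0.213,0.154,-0.08,0,0,0,0.65],[0.213,0.154,-0.08,0,0,0,0.65],[0.213,0.154,-0.08,0,0,0,0.65],[0.213,0.154,-0.08,0,0,0,0.65],[0.213,0.154,-0.08,0,0,0,0.65]]
  ]
}}

```text
time_s: 22.02
tool_pos: [454.3, -4.0, 80.1]
ee_rot: [-0.0, 0.593, 0.805, -0.001]
wrist_force: [0.4, -0.5, -0.2]
opening: 55.2
finger_force: 0.0
```

{"name": "drive_tool", "arguments": {
  "steps": [
    [[0,0,0,0,0,0,0.65],[0,0,0,0,0,0,0.65],[0,0,0,0,0,0,0.65]]
  ]
}}

```text
time_s: 22.4
tool_pos: [454.8, -2.7, 80.2]
ee_rot: [0.0, 0.592, 0.806, -0.0]
wrist_force: [-0.1, 0.7, -0.2]
opening: 55.8
finger_force: 0.0
```

```bash
python3 - <<'E'
from h import *
np.set_printoptions(precision=4,suppress=True)
where(); cal,im,g=look('e1'); where()
P=[(np.round(r['point']),r['p']) for r in tip_of('wrist','eyepiece')]; print(P)
c=proj(cal,[[455,-2,30]])[0]; print(c)
b=im.astype(int); 
for x0 in([455,-2],):
    r=fitbox(cal,g,c,circ(17),[*x0,0],27,z0=17,half=60,sc=(6,6,.01)); print(r)
shift([*r[0],-5],17.4)
E
```

```text
t 22.4 pos [454.8  -2.7  80.2] ytool yaw 17.3 tilt [-0. -0. -1.] F [-0.1  0.7 -0.2] open 55.8 ff 0.0
t 22.45 pos [454.8  -2.5  80.2] ytool yaw 17.4 tilt [-0. -0. -1.] F [ 0.4  0.4 -0.6] open 55.4 ff 0.0
[(array([456.,  -3.,   1.]), 0.95), (array([388., -50.,   3.]), 0.69)]
[279.7664 222.9784]
(array([455.6384,  -4.0977]), np.float64(0.41893722725352817), np.float64(-0.9051155115511551), array([ 256,  199,   49,   55, 1782], dtype=int32))
t 22.5 pos [454.9  -2.3  80.2] ytool yaw 17.4 tilt [ 0. -0. -1.] F [ 0.2 -0.6 -0.6] open 55.9 ff 0.0
shift [-0.0019  0.0002  0.0852] turn -0.0
```

{"name": "drive_tool", "arguments": {
  "steps": [
    [[-0.0015,0,0.04,0,0,0,0.65],[-0.0015,0,0.086,0,0,0,0.65],[-0.0015,0,0.086,0,0,0,0.65],[-0.0015,0,0.086,0,0,0,0.65],[-0.0015,0,0.086,0,0,0,0.5],[-0.0015,0,0.086,0,0,0,0.4],[-0.0015,0,0.086,0,0,0,0.3],[-0.0015,0,0.086,0,0,0,0.1],[-0.0015,0,0.086,0,0,0,0],[-0.0015,0,0.086,0,0,0,0]]
  ],
  "force": 40
}}

```text
time_s: 23.75
tool_pos: [456.2, -3.7, -4.4]
ee_rot: [0.001, 0.592, 0.806, 0.0]
wrist_force: [-2.0, -0.4, 11.1]
opening: 33.0
finger_force: 38.8
```

{"name": "drive_tool", "arguments": {
  "steps": [
    [[0,0,-0.02,0,0,0,0],[0,0,-0.08,0,0,0,0],[-0.424,-0.066,-0.08,0,0,0,0],[-0.424,-0.066,-0.08,0,0,0,0],[-0.424,-0.066,-0.08,0,0,0,0],[-0.424,-0.066,-0.08,0,0,0,0],[-0.424,-0.066,-0.08,0,0,0,0],[-0.424,-0.066,-0.08,0,0,0,0],[-0.424,-0.066,-0.08,0,0,0,0],[-0.424,-0.066,-0.08,0,0,0,0],[-0.424,-0.066,-0.08,0,0,0,0]]
  ]
}}

```text
time_s: 25.12
tool_pos: [519.0, -427.0, 74.1]
ee_rot: [-0.0, 0.592, 0.806, 0.0]
wrist_force: [-0.2, 0.6, -0.9]
opening: 33.1
finger_force: 40.1
```

{"name": "drive_tool", "arguments": {
  "steps": [
    [[0,0,0,0,0,0,0],[0,0,0,0,0,0,0],[0,0,0,0,0,0,0],[0,0,0,0,0,0,0]]
  ]
}}

```text
time_s: 25.62
tool_pos: [519.3, -427.6, 74.3]
ee_rot: [0.0, 0.592, 0.806, -0.0]
wrist_force: [0.5, 0.1, -0.6]
opening: 32.9
finger_force: 40.1
```

```bash
python3 - <<'E'
from h import *
np.set_printoptions(precision=1,suppress=True)
where(); cal,im,g=look('ec1'); where()
print([(np.round(r['point']),r['p']) for r in tip_of('wrist','case_eyepiece')], [(np.round(r['point']),r['p']) for r in recognise('wrist','case_eyepiece')])
h=cv2.cvtColor(im,cv2.COLOR_BGR2HSV)
m=((h[...,0]>8)&(h[...,0]<25)&(h[...,1]>90)&(h[...,2]>60)).astype(np.uint8)
n,lab,st,ce=cv2.connectedComponentsWithStats(m)
for k in range(1,n):
    if st[k,4]>60: print(st[k],ce[k])
cv2.imwrite('pics/ec1.png',im)
E
```

```text
t 25.62 pos [ 519.3 -427.6   74.3] ytool yaw 17.4 tilt [ 0. -0. -1.] F [ 0.5  0.1 -0.6] open 32.9 ff 40.1
t 25.68 pos [ 519.2 -427.7   74.3] ytool yaw 17.4 tilt [ 0. -0. -1.] F [-0.4  0.4 -1.4] open 32.9 ff 40.1
[(array([ 519., -425.,   -1.]), 0.75)] []
[524   0  36  41 750] [547.4  13.2]
[    0   144   136   158 13493] [ 52.6 220. ]
[ 210  148  153  136 3186] [290.1 186.3]
```

```bash
cat >> h.py <<'E'
def fitcase(cal,im,x0,rowmax):
    h=cv2.cvtColor(im,cv2.COLOR_BGR2HSV)
    m=((h[...,0]>8)&(h[...,0]<27)&(h[...,1]>80)&(h[...,2]>40)).astype(np.uint8)
    n,lab,st,ce=cv2.connectedComponentsWithStats(m,connectivity=8)
    near=proj(cal,np.c_[SQ@R2(0)*.9+x0[:2],np.full(4,18)]); lo,hi=near.min(0)-25,near.max(0)+25
    ks=[k for k in range(1,n) if st[k,4]>25 and lo[0]<ce[k][0]<hi[0] and lo[1]<ce[k][1]<hi[1] and st[k,4]<9000]
    pts=np.argwhere(np.isin(lab,ks))[:,::-1].astype(np.int32)
    ref=np.zeros(m.shape,np.uint8); cv2.fillConvexPoly(ref,cv2.convexHull(pts),1); ref=ref[:rowmax]>0
    S3=np.r_[np.c_[SQ,np.zeros(4)],np.c_[SQ,np.full(4,18)],[[-56,-11,8],[-56,11,8],[-56,-11,15],[-56,11,15]]]
    def cost(p):
        q=S3.copy(); q[:,:2]=S3[:,:2]@R2(np.degrees(p[2]))+p[:2]; uv=proj(cal,q)
        a=np.zeros(m.shape,np.uint8); cv2.fillConvexPoly(a,np.round(cv2.convexHull(uv.astype(np.float32))*16).astype(np.int32),1,shift=4)
        a=a[:rowmax]>0; return -(a&ref).sum()/max((a|ref).sum(),1)
    out=[]
    for a in range(-180,180,30):
        x=np.array([*x0[:2],np.radians(a)])
        for _ in range(2):
            r=minimize(cost,x,method='Nelder-Mead',options=dict(initial_simplex=np.r_[[x],x+np.diag([5,5,.25])])); x=r.x
        out.append((r.fun,x))
    out.sort(key=lambda t:t[0]); return [(round(f,3),np.round(x[:2],1),round(np.degrees(x[2])%360,1)) for f,x in out[:4]]
E
python3 - <<'E'
from h import *
cal=wcal(); im=cv2.imread('pics/ec1.png')
R_=fitcase(cal,im,[519,-426],250); print(*R_,sep='\n')
f,c,a=R_[0]; o,M=where(); z=o['tool_pos'][2]+4.6
dr(im,cal,SQ@R2(a)+c,18,(0,0,255)); dr(im,cal,circ(20)+c,18,(0,255,0)); dr(im,cal,circ(17)+o['tool_pos'][:2],z+44,(0,255,255))
cv2.imwrite('pics/ec1o.png',cv2.resize(im[90:360,140:430],None,fx=2.2,fy=2.2))
E
```

```text
(np.float64(-0.993), array([ 523.3, -429. ]), np.float64(196.3))
(np.float64(-0.993), array([ 523.4, -429. ]), np.float64(196.4))
(np.float64(-0.993), array([ 523.4, -429. ]), np.float64(196.3))
(np.float64(-0.979), array([ 525.9, -428.3]), np.float64(16.4))
t 25.77 pos [ 519.2 -427.8   74.2] ytool yaw 17.4 tilt [-0. -0. -1.] F [ 0.2  0.2 -0.7] open 32.9 ff 40.1
```

View pics/ec1o.png

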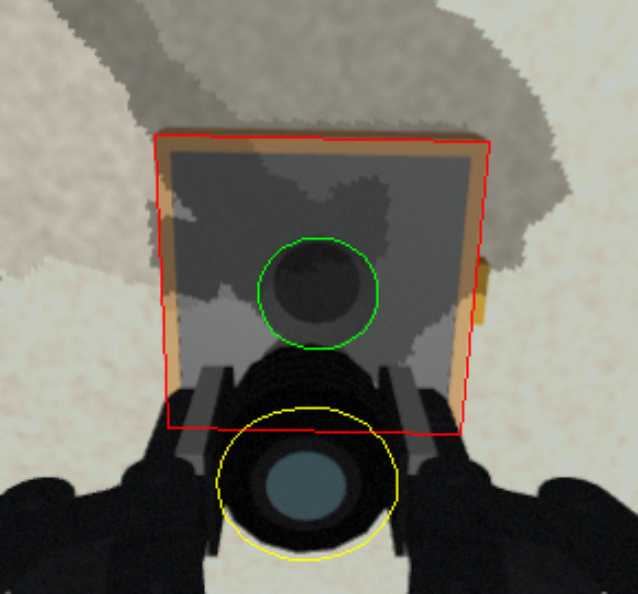

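{"name": "drive_tool", "arguments": {
  "steps": [
    [[-0.004,0.004,0.02,0,0,0,0],[-0.004,0.004,0.045,0,0,0,0],[-0.004,0.004,0.058,0,0,0,0],[-0.004,0.004,0.064,0,0,0,0],[-0.004,0.004,0.067,0,0,0,0],[-0.004,0.004,0.0685,0,0,0,0],[-0.004,0.004,0.0685,0,0,0,0]]
  ]
}}

```text
time_s: 26.65
tool_pos: [524.5, -430.7, 6.3]
ee_rot: [0.0, 0.592, 0.806, -0.0]
wrist_force: [0.9, -0.3, -0.7]
opening: 32.7
finger_force: 40.1
```

{"name": "drive_tool", "arguments": {
  "steps": [
    [[0,0,0.001,0,0,0,0],[0,0,0.001,0,0,0,0]]
  ]
}}

```text
time_s: 26.9
tool_pos: [524.3, -430.5, 4.9]
ee_rot: [0.0, 0.592, 0.806, -0.0]
wrist_force: [-0.3, -0.0, -1.6]
opening: 32.9
finger_force: 40.1
```

{"name": "drive_tool", "arguments": {
  "steps": [
    [[0,0,0.001,0,0,0,0],[0,0,0.001,0,0,0,0]]
  ]
}}

```text
time_s: 27.15
tool_pos: [524.3, -430.5, 3.8]
ee_rot: [0.0, 0.592, 0.806, 0.0]
wrist_force: [-0.6, 0.0, -0.4]
opening: 32.9
finger_force: 40.4
```

{"name": "drive_tool", "arguments": {
  "steps": [
    [[0,0,0.001,0,0,0,0],[0,0,0.001,0,0,0,0]]
  ]
}}

```text
time_s: 27.4
tool_pos: [524.3, -430.6, 3.7]
ee_rot: [0.0, 0.592, 0.806, -0.0]
wrist_force: [-2.8, 2.3, 7.4]
opening: 32.8
finger_force: 41.0
```

{"name": "drive_tool", "arguments": {
  "steps": [
    [[0,0,0,0,0,0,0.45],[0,0,0,0,0,0,0.6],[0,0,-0.005,0,0,0,0.8],[0,0,-0.05,0,0,0,1],[0,0,-0.08,0,0,0,1],[0.33,0.042,-0.09,0,0,0,1],[0.33,0.042,-0.09,0,0,0,1],[0.33,0.042,-0.09,0,0,0,1],[0.669,0.085,-0.09,0,0,0,1],[0.669,0.085,-0.09,0,0,0,1],[0.669,0.085,-0.09,0,0,0,1],[0.669,0.085,-0.09,0,0,0,1]]
  ]
}}

```text
time_s: 28.9
tool_pos: [446.9, 1.9, 91.2]
ee_rot: [0.001, 0.592, 0.806, 0.0]
wrist_force: [1.3, 0.7, 1.0]
opening: 85.4
finger_force: 0.0
```

```bash
python3 - <<'E'
from h import *
np.set_printoptions(precision=3,suppress=True)
o,_=where(); print(o['q']); shift([403,236,80],17.4)
E
```

```text
t 28.9 pos [446.9   1.9  91.2] ytool yaw 17.4 tilt [ 0.001 -0.    -1.   ] F [1.3 0.7 1. ] open 85.4 ff 0.0
[ 0.177  0.296 -0.339  2.127  0.145  0.738  0.048]
t 28.9 pos [446.9   1.9  91.2] ytool yaw 17.4 tilt [ 0.001 -0.    -1.   ] F [1.3 0.7 1. ] open 85.4 ff 0.0
shift [0.237 0.028 0.011] turn -0.0
```

{"name": "drive_tool", "arguments": {
  "steps": [
    [[0.22,0.028,0.01,0,0,0,1],[0.22,0.028,0.01,0,0,0,1],[0.22,0.028,0.01,0,0,0,1],[0.22,0.028,0.01,0,0,0,1],[0.22,0.028,0.01,0,0,0,1],[0.22,0.028,0.01,0,0,0,1],[0.22,0.028,0.01,0,0,0,1],[0.22,0.028,0.01,0,0,0,1],[0.22,0.028,0.01,0,0,0,1]]
  ]
}}

```text
time_s: 30.02
tool_pos: [408.2, 217.7, 80.6]
ee_rot: [0.0, 0.592, 0.806, -0.0]
wrist_force: [-0.1, 0.0, -0.6]
opening: 85.1
finger_force: 0.0
```

```bash
python3 - <<'E'
from h import *
np.set_printoptions(precision=4,suppress=True)
where(); cal,im,g=look('l1'); where()
P=[(np.round(r['point']),r['p']) for r in tip_of('wrist','lens')]; print(P)
c=proj(cal,[[405,234,13]])[0]; print(c)
r=fitbox(cal,g,c,circ(26),[405,234,0],26,half=65,sc=(6,6,.01)); print(r)
shift([*r[0],-9],17.4)
E
```

```text
t 30.02 pos [408.2 217.7  80.6] ytool yaw 17.3 tilt [ 0. -0. -1.] F [-0.1  0.  -0.6] open 85.1 ff 0.0
t 30.07 pos [408.1 217.9  80.6] ytool yaw 17.4 tilt [ 0. -0. -1.] F [0.1 0.4 0. ] open 85.6 ff 0.0
[(array([406., 234.,   4.]), 0.86)]
[281.5883 194.7209]
(array([403.5778, 235.0229]), np.float64(0.5651106161202666), np.float64(-0.9607843137254902), array([ 244,  156,   73,   76, 1875], dtype=int32))
t 30.12 pos [408.1 218.1  80.6] ytool yaw 17.4 tilt [ 0.  0. -1.] F [-0.1 -0.   0.9] open 85.4 ff 0.0
shift [0.0176 0.0007 0.0896] turn -0.0
```

{"name": "drive_tool", "arguments": {
  "steps": [
    [[0.0185,0.0005,0.03,0,0,0,1],[0.0185,0.0005,0.07,0,0,0,1],[0.0185,0.0005,0.0905,0,0,0,1],[0.0185,0.0005,0.0905,0,0,0,1],[0.0185,0.0005,0.0905,0,0,0,0.75],[0.0185,0.0005,0.0905,0,0,0,0.65],[0.0185,0.0005,0.0905,0,0,0,0.55],[0.0185,0.0005,0.0905,0,0,0,0.4],[0.0185,0.0005,0.0905,0,0,0,0.2],[0.0185,0.0005,0.0905,0,0,0,0]]
  ],
  "force": 50
}}

```text
time_s: 31.38
tool_pos: [403.6, 236.5, -8.6]
ee_rot: [0.001, 0.592, 0.806, 0.001]
wrist_force: [-1.4, -1.2, 10.0]
opening: 50.0
finger_force: 50.3
```

{"name": "drive_tool", "arguments": {
  "steps": [
    [[0,0,-0.02,0,0,0,0],[0,0,-0.08,0,0,0,0],[-0.086,0.2135,-0.08,0,0,0,0],[-0.086,0.2135,-0.08,0,0,0,0],[-0.086,0.2135,-0.08,0,0,0,0],[-0.086,0.2135,-0.08,0,0,0,0],[-0.086,0.2135,-0.08,0,0,0,0],[-0.086,0.2135,-0.08,0,0,0,0],[-0.086,0.2135,-0.08,0,0,0,0],[-0.086,0.2135,-0.08,0,0,0,0],[-0.086,0.2135,-0.08,0,0,0,0],[-0.086,0.2135,-0.08,0,0,0,0]]
  ]
}}

```text
time_s: 32.88
tool_pos: [632.3, 218.0, 70.2]
ee_rot: [0.0, 0.592, 0.806, 0.0]
wrist_force: [0.1, -0.6, -0.3]
opening: 49.9
finger_force: 52.7
```

```bash
python3 - <<'E'
from h import *
np.set_printoptions(precision=2,suppress=True)
where(); cal,im,g=look('lc1'); o,M=where()
print([(np.round(r['point']),r['p']) for r in tip_of('wrist','case_lens')])
R_=fitcase(cal,im,[633,218],250); print(*R_,sep='\n')
# lens in hand: bright bluish glass centroid at top height
h=cv2.cvtColor(im,cv2.COLOR_BGR2HSV)
m=((h[...,0]>85)&(h[...,0]<115)&(h[...,1]>50)&(h[...,2]>50)).astype(np.uint8); n,lab,st,ce=cv2.connectedComponentsWithStats(m)
for k in range(1,n):
    if st[k,4]>150:
        z=o['tool_pos'][2]+8.6+24; p=onplane(cal,[ce[k]],z)[0]; print(st[k],ce[k],p,'tool',M.T@(p-o['tool_pos']))
f,c,a=R_[0]
dr(im,cal,SQ@R2(a)+c,18,(0,0,255)); dr(im,cal,circ(34)+c,18,(0,255,0)); dr(im,cal,circ(26)+o['tool_pos'][:2],z+2,(0,255,255))
cv2.imwrite('pics/lc1o.png',cv2.resize(im[90:360,140:430],None,fx=2.2,fy=2.2))
E
```

```text
t 32.88 pos [632.3 218.   70.2] ytool yaw 17.4 tilt [ 0. -0. -1.] F [ 0.1 -0.6 -0.3] open 49.9 ff 52.7
t 32.92 pos [632.3 218.   70.2] ytool yaw 17.4 tilt [ 0. -0. -1.] F [-1.   0.  -0.6] open 50.2 ff 52.7
[(array([636., 218.,   2.]), 0.92)]
(np.float64(-0.993), array([635.8, 214.6]), np.float64(261.4))
(np.float64(-0.992), array([636. , 214.8]), np.float64(261.3))
(np.float64(-0.992), array([635.9, 215. ]), np.float64(261.3))
(np.float64(-0.979), array([636.1, 216.7]), np.float64(81.4))
[ 236  251   86   74 4985] [278.53 287.69] [631.67 218.56 102.77] tool [  0.74  -0.43 -32.6 ]
```

{"name": "drive_tool", "arguments": {
  "steps": [
    [[-0.005,0.003,0.02,0,0,0,0],[-0.005,0.003,0.045,0,0,0,0],[-0.005,0.003,0.058,0,0,0,0],[-0.005,0.003,0.064,0,0,0,0],[-0.005,0.003,0.067,0,0,0,0],[-0.005,0.003,0.0685,0,0,0,0],[-0.005,0.003,0.0685,0,0,0,0]]
  ]
}}

```text
time_s: 33.85
tool_pos: [637.1, 214.2, 2.1]
ee_rot: [0.0, 0.592, 0.806, 0.0]
wrist_force: [-0.5, -0.2, -0.9]
opening: 50.4
finger_force: 52.7
```

{"name": "drive_tool", "arguments": {
  "steps": [
    [[0,0,0.001,0,0,0,0],[0,0,0.001,0,0,0,0]]
  ]
}}

```text
time_s: 34.1
tool_pos: [636.8, 214.1, 0.8]
ee_rot: [0.0, 0.592, 0.806, 0.0]
wrist_force: [0.3, 0.1, -1.0]
opening: 50.0
finger_force: 52.7
```

{"name": "drive_tool", "arguments": {
  "steps": [
    [[0,0,0.001,0,0,0,0],[0,0,0.001,0,0,0,0]]
  ]
}}

```text
time_s: 34.35
tool_pos: [636.8, 214.1, -0.3]
ee_rot: [0.0, 0.592, 0.806, 0.0]
wrist_force: [-0.1, -0.8, 0.2]
opening: 50.2
finger_force: 52.9
```

{"name": "drive_tool", "arguments": {
  "steps": [
    [[0,0,0.001,0,0,0,0],[0,0,0.001,0,0,0,0]]
  ]
}}

```text
time_s: 34.6
tool_pos: [636.9, 214.1, -0.4]
ee_rot: [0.0, 0.592, 0.806, 0.0]
wrist_force: [-3.8, -1.8, 6.9]
opening: 50.0
finger_force: 53.7
```

{"name": "drive_tool", "arguments": {
  "steps": [
    [[0,0,0,0,0,0,0.63],[0,0,0,0,0,0,0.75],[0,0,-0.005,0,0,0,1],[0,0,-0.05,0,0,0,1],[0,0,-0.1,0,0,0,1],[0,0,-0.15,0,0,0,1],[0,0,-0.15,0,0,0,1],[0,0,-0.15,0,0,0,1],[0,0,-0.15,0,0,0,1]]
  ]
}}

```text
time_s: 35.72
tool_pos: [635.9, 213.7, 147.1]
ee_rot: [-0.001, 0.592, 0.806, -0.001]
wrist_force: [-0.6, 0.2, 0.5]
opening: 85.1
finger_force: 0.0
```

```bash
python3 - <<'E'
from h import *
np.set_printoptions(precision=1,suppress=True)
where()
cal,im,g=look('f1'); print('w lens',[(r['point'],round(r['p'],2)) for r in tip_of('wrist','lens')])
h=cv2.cvtColor(im,cv2.COLOR_BGR2HSV)
m=((h[...,0]>85)&(h[...,0]<115)&(h[...,1]>50)&(h[...,2]>50)).astype(np.uint8); n,lab,st,ce=cv2.connectedComponentsWithStats(m)
for k in range(1,n):
    if st[k,4]>150: print(st[k],onplane(cal,[ce[k]],32))
print('case',fitcase(cal,im,[636,215],420)[0])
for c in('scene','side'):
    snap(c,'f'+c)
    for t in['prism','grating','eyepiece','lens']:
        print(c,t,[(np.array(r['point']),round(r['p'],2)) for r in tip_of(c,t)])
E
```

```text
t 35.73 pos [635.9 213.7 147.1] ytool yaw 17.4 tilt [-0. -0. -1.] F [-0.6  0.2  0.5] open 85.1 ff 0.0
w lens [([637.6, 209.4, 9.2], 0.92)]
[ 258  177   45   43 1466] [[636.2 213.7  32. ]]
case (np.float64(-0.991), array([635.6, 215.1]), np.float64(261.3))
scene prism [(array([ 638.6, -196.7,    8.6]), 0.46)]
scene grating [(array([ 375.6, -254.7,    5.8]), 0.76), (array([ 640.9, -201.4,    0.9]), 0.42)]
scene eyepiece [(array([ 525.5, -430.6,    2.5]), 0.67), (array([ 524.5, -428.8,    5. ]), 0.61)]
scene lens [(array([639.1, 213.3,   6.3]), 0.54)]
side prism [(array([636.7, 214.1,  -0.7]), 0.45), (array([ 641.2, -195.1,    2.3]), 0.44)]
side grating [(array([ 372.4, -251.6,    8.1]), 0.72)]
side eyepiece [(array([ 525.9, -430.5,   10. ]), 0.48), (array([383.8, -50.7,   0.3]), 0.44), (array([ 372.2, -253.9,   10.6]), 0.32)]
side lens [(array([639.2, 212.1,   7.3]), 0.67)]
```

```bash
python3 -c "
from bench import *
print(sign_off())"
```

```text
the job is handed in; nothing more can be done
None
```

I put the prism, grating, eyepiece and lens each in its own case, set down until the recess floor was felt and then released, and handed the job in at about 36 s; at hand-in all four showed in their recesses, but I got no verdict back.

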